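# Load a glass gel cassette into the inclined casting stand and clamp it

### The arm

A 7-joint arm with a two-finger parallel gripper is mounted at the origin on the work surface. World frame = base frame: x ahead of the robot, y to its left, z up, the work surface at z = 0. Lengths are in m, angles in rad, forces in N, time in s.
With the tool pointing down it reaches from about 0.425 to 1.025 m from the base axis. Payload 9.4 kg.
Tool frame: the origin (TCP) lies at the very end of the fingers, on their centre line; the grasp point (between the pads) lies 19 mm behind it; z points along the fingers, y is the direction in which the jaws open and shut (so a half turn about z gives the same grasp; the last joint's range is limited). The gripper opens to 85 mm and grips with 20 to 120 N. Pads are 22 mm wide; open, the fingers measure 114 mm over their backs; the gripper's body (76 mm by 85 mm) begins 54 mm behind the grasp point. The pads swing forward as they close: fully open they stand 13 mm farther back than shut.
Start: joints at [-1.24, 0.599, -0.003, 1.599, 0.002, 0.943, -0.08], TCP at [0.288, 0.666, 0.231] pointing down, gripper open.
Joint ranges: [-2.57, 2.57], [-0.35, 1.97], [-1.29, 1.29], [0.11, 2.56], [-1.05, 4.19], [0.11, 1.86], [-2.63, 2.63]. Speed limits (rad/s): [2.22, 2.22, 3.01, 3.01, 3.14, 3.14, 3.14].

### API

Orientations are given as a rotation vector (axis times angle).
In Python, from cell import * gives the robot as it stands.
- The arm moves only by the shell command python3 -m handwheel 'ROWS' [OPENING] [FORCE]. ROWS is JSON, a list of rows, each a list of 2 entries, a list of its own where there are three numbers: the shift along the tool's x, y, z in cm, then the turn about the tool's z in rad. A call has 1 to 10 rows; each row is the pose to reach, as a shift and turn from the pose commanded when the call began, along the tool's axes at that moment; what a row does not reach only later rows make up. A row lasts 1/12 s, in which the tool goes at most 41.7 mm and 7.16 degrees, less where a joint would pass 70% of its speed; a pose out of reach is approached as far as the arm can. A call with a gripper value outside its range is refused whole. OPENING is the closure, from 0 (fully open) to 1 (shut), set as the call begins (- or left out, the last holds). The fingers move at their own pace and stop on an object; FORCE is the grip in N (left out, the last holds). Time passes only in rows, so rows that repeat a pose let the fingers close. It gives the time, the measured TCP pose, the force and the opening at its end, in the units of the state.
- get_obs(): the state, without advancing time (a new reading comes with each control period).
- read_camera(name): name is "side" or "top"; returns (picture, depth): 480x640x3 uint8, red, green, blue; 480x640 float32, m along the optical axis (not along the pixel's ray), 0 where there is no reading.
- get_calibration(name): a dict with "K" (3x3 intrinsics, pixels), "k1" (the pictures are not rectified: a ray, as slopes to the right and down, at radius r is drawn at 1 + k1 r^2 times it, then the intrinsics apply), "position" and "attitude" of the camera in the world. Camera axes: x right, y up, looking along -z (the intrinsics and any distortion apply to the point x, -y, -z); pixel columns grow to the right and rows downward; lengths in m; the calibration is good to about 2 mm. A picture is of the moment at which its call begins. get_calibration takes no time and is no camera call.
- job_done(): hands the job in, once; it reports no verdict.
Trained networks look in the newest picture that a camera, given by its name, has taken for a name from the list of things; names that differ only in an ending like _2 or _b are one class to them, and where a whole thing is asked for, a point or a joint stands for the part that bears it (a point fixed in the world has none). Each returns a list of dicts, best first, with "p" (0 to 1); they miss things now and then, are a little off and sometimes report something else, mostly with a low value. They report only what shows in the picture. A call takes as long as a camera call. They do not tell look-alikes from the thing itself.
- recognise(label, camera): "extent" ([left, top, width, height] in pixels, round what is visible of it).
- tip_of(label, camera): "centre" ([column, row] in pixels: a listed point, or the origin of a listed thing).
The state is a dict: "t": time; "joints": joint angles; "qvel": joint speeds; "joint_efforts": joint torques, N m; "position": TCP position; "eef_rot": TCP orientation; "contact_force": force on the tool from outside, world axes, zero at the start; "wrist_torque": the same for the moment, N m; "opening": opening from 0.0 (shut) to 1.0 (fully open).
Only numpy, scipy, OpenCV 4.12 (cv2) and the standard library are available. Lean on these libraries where they do the work, as an engineer would, in place of code of your own. Each camera call takes 0.05 s, during which the arm holds its last target. There are 200 camera calls.

### The job

Lift the glass gel cassette out of the wire draining rack, stand its bottom edge on the sprung foot bar of the green inclined casting stand with the shorter glass facing outwards, and lean it back flat against the sloped back plate; while still holding it there, press it gently down until the foot bar gives about 2 to 3 mm, then let go so that it leans there by itself. Then swing the clamp lever with the red grip bar over the top and fully down to its stop, so that it holds the cassette down on the foot bar, and let go of it. Do not bang or drop the glass, and leave the white plate in the rack, the tip box, the beaker and the orange tube rack where they are.

Things in the scene. Friction and masses are not known exactly. Their poses are not given: they have to be found in the camera images.
- cassette: gel cassette: two pale green glass plates, blue strips down both sides; 100 mm wide (its y), 7.5 mm thick (x), 100 mm tall (z), 0.11-0.18 kg. Origin: centre of the bottom edge. Taller glass on its +x side (100 mm), shorter glass on its -x side (90 mm, level at the bottom). Stands upright in an outermost rack slot, bottom 8 mm above the bench; pinch its free top half across the thickness.
- cassette_short (a point): middle of the outer face of the cassette's shorter glass, 45 mm above its bottom edge: this side must face outwards, away from the back plate
- spare_plate: a white ceramic plate, 100 x 100 x 5 mm, standing in the other outermost slot of the rack, 105 mm away from the cassette; origin at the centre of its bottom edge. Leave alone.
- rack: wire draining rack, fixed: white base 160 (x) x 120 (y) x 8 mm, four slots 10 mm wide at x = -52.5, -17.5, 17.5, 52.5 mm, each between two steel wire hoops whose tops are 48 mm above the bench; plates in the slots lie parallel to its y. Origin: centre of the base's underside
- stand: inclined casting stand, fixed: white base 175 x 150 x 12 mm with a green sloped back plate; front faces its -x, y runs along the width, z up; origin under the base on the bench. Carries back, the foot bar and the clamp lever
- back: green back plate, 120 mm wide, leaning back 30 degrees (its z up the slope, y along the width, -x out of its front surface). Origin: middle of the front surface at the foot line, 35 mm above the bench. The seated cassette has the same axes and its origin at x = -3.75 mm. Solid up to z = 60 mm, then only side posts (|y| 33 to 60 mm, up to z = 94 mm)
- foot (a joint): how far the sprung foot bar is pressed down the slope, 0 to 0.004 m. Bar 112 mm wide; its grey silicone top lies at z = 0 of back. It starts to move at about 2 N and takes 2 N more per mm (10 N at the end); the cassette's weight does not move it. A fixed lip stands 14 mm out from the back plate, 5 mm above the bar: the cassette's edge goes between them
- lever (a joint): angle of the U-shaped clamp lever: 0 = closed on its stop, lying along -x of back over the cassette's top edge; 2.6 to 2.9 rad = open, tipped over to the rear, about level. Axis parallel to y of back. Stiff, stays where left: about 5 N at the grip bar, 9 N in the last 0.06 rad, where it pushes cassette and foot bar 2 to 3 mm down: go slowly there
- lever_handle (a point): middle of the lever's red grip bar, 110 mm from the hinge: a round bar 14 mm thick along y of back, joining the ends of the lever's two steel arms (7 mm wide, 54 mm clear between them). Pinch it in the middle from above, one finger on the hinge side and one outside; it turns in the grip as the lever swings
- lever_hinge (a point): centre of the lever's hinge, at x = 58 mm, y = 0, z = 102 mm of back
- tip_box: pipette tip box with a green lid, 88 x 125 x 67 mm, loose; origin under its centre. Leave alone.
- beaker: glass beaker, 70 mm across, 90 mm tall, loose; origin under its centre. Leave alone.
- tube_rack: orange tube rack, 70 x 130 mm, 48 mm tall with its tubes, loose; origin under its centre. Leave alone.
- finger_gap (a point): middle of the 66 mm wide gap between the back plate's side posts (at y = 0, z = 77 mm of back, on the front surface): room for a finger behind the top of the cassette. The lever's white cheeks stand behind it, 45 mm behind the front surface, so open the fingers to less than about 40 mm when letting go here
Not all that is in view belongs to the job. Of the things like the cassette, leave any that is pink; of the rest the smaller one is meant.

How it is judged:
By the outcome, as a careful person would: the job done as asked, in the order asked, and still so for the second after the job is handed in, with the robot touching nothing.
It also fails if it takes over 59 s, if anything falls off the work surface, if the arm or the gripper's body presses on something with over 40 N, if the wrist force passes 120 N, or if a joint passes its speed limit or range.

## Working session

There is one attempt and no reset: what is moved stays moved. The work goes in short steps, Python scripts to look and compute and a shell command to move; the robot and the scene stay as the last step left them, time stands still between calls to the robot, and variables do not carry over. Pictures are saved under pics/ and viewed, about 8 in all and at most 12, crops included, and the job is handed in when it is done.

```bash
mkdir -p pics; ls
cat > h.py <<'E'
import numpy as np,cv2,json
from cell import *
from scipy.spatial.transform import Rotation as R
def att(c):
    a=np.array(c["attitude"],float)
    if a.shape==(3,3): return a
    return (R.from_rotvec(a) if a.size==3 else R.from_quat(a)).as_matrix()
def ray(name,uv):
    c=get_calibration(name);K=np.array(c["K"],float);uv=np.asarray(uv,float).reshape(-1,2)
    d=np.c_[(uv[:,0]-K[0,2])/K[0,0],(uv[:,1]-K[1,2])/K[1,1]];u=d.copy()
    for _ in range(10): u=d/(1+c["k1"]*(u**2).sum(1,keepdims=True))
    return np.array(c["position"]),np.c_[u[:,0],-u[:,1],-np.ones(len(u))]@att(c).T
def world(name,uv,depth): # depth along the axis
    p,r=ray(name,uv); return p+r*np.asarray(depth,float).reshape(-1,1)
def atz(name,uv,z):
    p,r=ray(name,uv); return p+r*((z-p[2])/r[:,2:])
def proj(name,P):
    c=get_calibration(name);K=np.array(c["K"],float);q=(np.asarray(P,float).reshape(-1,3)-c["position"])@att(c)
    u=np.c_[q[:,0]/-q[:,2],-q[:,1]/-q[:,2]];u=u*(1+c["k1"]*(u**2).sum(1,keepdims=True))
    return np.c_[u[:,0]*K[0,0]+K[0,2],u[:,1]*K[1,1]+K[1,2]]
def save(n,im): cv2.imwrite("pics/"+n+".png",im[:,:,::-1])
def cloud(name,d):
    v,u=np.mgrid[0:480,0:640]; W=world(name,np.c_[u.ravel(),v.ravel()],d.ravel()).reshape(480,640,3); W[d==0]=np.nan; return W
E
cat > a.py <<'E'
from h import *
o=get_obs();print({k:np.round(v,3) for k,v in o.items()})
for n in("side","top"):
    c=get_calibration(n);print(c)
    im,d=read_camera(n);save(n+"0",im);np.save(n+"0.npy",d)
    for l in("cassette","spare_plate","rack","stand","back","lever","tip_box"):
        print(n,l,[(np.round(x["extent"]).tolist(),round(x["p"],2)) for x in recognise(l,n)][:3])
    for l in("cassette","cassette_short","rack","stand","back","lever_handle","lever_hinge","finger_gap","spare_plate"):
        print(n,l,[(np.round(x["centre"],1).tolist(),round(x["p"],2)) for x in tip_of(l,n)][:3])
E
python3 a.py
```

```text
pics
{'t': np.float64(0.0), 'joints': array([-1.24 ,  0.6  , -0.003,  1.6  ,  0.002,  0.943, -0.08 ]), 'qvel': array([ 0.003,  0.   , -0.001,  0.   ,  0.002, -0.001, -0.002]), 'joint_efforts': array([-0.0000e+00, -7.7647e+01,  1.5650e+00, -2.5800e+01,  1.2000e-02,
        9.0000e-03,  0.0000e+00]), 'position': array([0.287, 0.665, 0.23 ]), 'eef_rot': array([-6.360e-01, -3.076e+00,  2.000e-03]), 'contact_force': array([ 0.589, -0.025,  0.227]), 'wrist_torque': array([-0.051, -0.048, -0.014]), 'opening': np.float64(1.001)}
{'K': array([[568.46972817,   0.        , 323.39900296],
       [  0.        , 568.46972817, 249.95045389],
       [  0.        ,   0.        ,   1.        ]]), 'k1': 0.06344157782401136, 'position': array([ 0.4631529 , -1.22583842,  0.7572426 ]), 'attitude': array([ 1.06561703, -0.05138665, -0.09315651])}
side cassette [([396.0, 311.0, 53.0, 50.0], 0.75), ([314.0, 298.0, 51.0, 40.0], 0.74), ([329.0, 314.0, 16.0, 101.0], 0.59)]
side spare_plate [([310.0, 272.0, 45.0, 39.0], 0.64), ([271.0, 204.0, 68.0, 74.0], 0.49)]
side rack [([304.0, 296.0, 61.0, 56.0], 0.91), ([31
[... 1431 characters left out ...]
 32.0], 0.62), ([186.0, 209.0, 109.0, 67.0], 0.44)]
top tip_box [([297.0, 122.0, 60.0, 61.0], 0.78), ([189.0, 228.0, 52.0, 33.0], 0.66)]
top cassette [([452.7, 233.3], 0.81), ([419.3, 156.6], 0.68), ([400.0, 221.8], 0.67)]
top cassette_short [([464.4, 230.3], 0.85), ([405.4, 217.7], 0.52), ([426.6, 153.3], 0.52)]
top rack [([381.4, 224.1], 0.65), ([280.3, 235.4], 0.25)]
top stand [([254.2, 243.8], 0.94), ([263.4, 234.4], 0.26)]
top back [([279.5, 236.5], 0.65)]
top lever_handle [([193.2, 251.0], 0.63)]
top lever_hinge [([237.4, 241.5], 0.69), ([399.4, 222.6], 0.32)]
top finger_gap [([267.1, 235.7], 0.93), ([322.7, 153.5], 0.64), ([359.5, 223.7], 0.43)]
top spare_plate [([359.6, 224.3], 0.5)]
```

View pics/top0.png

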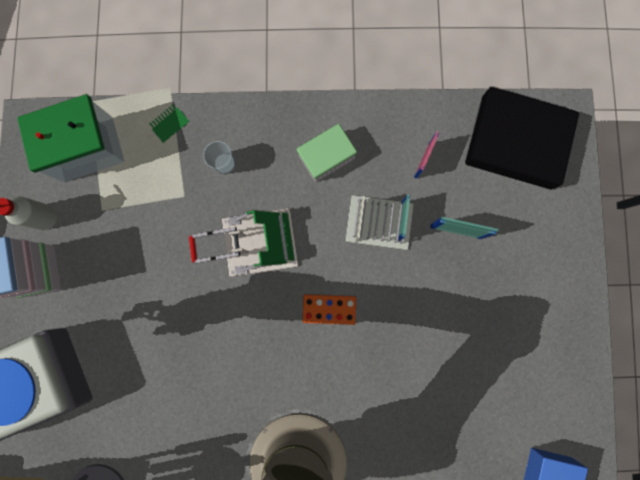

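View pics/side0.png

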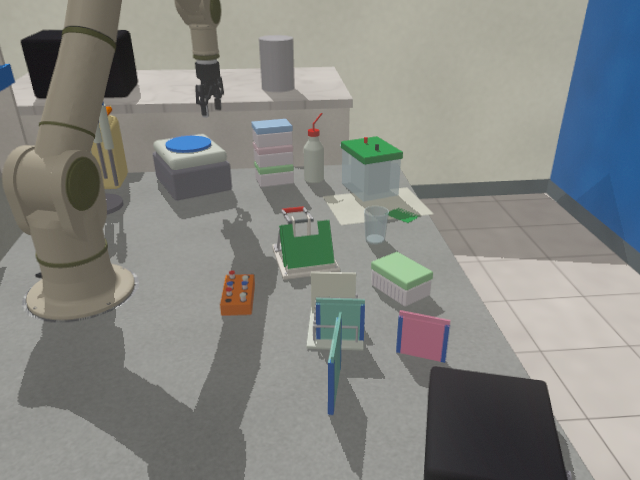

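The top view shows the rack at (380,222), with a green cassette in its right slot (405,218) and the white plate in its left slot (355,220). The stand is at (255,240), its front facing right, with the red lever grip at (193,250) to the left.

Things that could be taken for the cassette:
- the one in the rack: side (339,320), top (405,218)
- the larger free-standing green one: side (336,360), top (464,228)
- the pink one: side (423,337), top (427,155)

I choose the one in the rack, since it is the smaller green one and sits in a rack slot. A close crop comes next to check this.

```bash
cat > b.py <<'E'
from h import *
s=cv2.imread("pics/side0.png");t=cv2.imread("pics/top0.png")
a=cv2.resize(s[260:420,290:450],(560,560),interpolation=cv2.INTER_CUBIC)[:, :400]
b=cv2.resize(t[185:285,180:300],(400,333),interpolation=cv2.INTER_CUBIC)
c=cv2.resize(t[185:255,340:420],(400,350),interpolation=cv2.INTER_CUBIC)[:227]
cv2.imwrite("pics/crop1.png",np.hstack([a,np.vstack([b,c])]))
ds,dt=np.load("side0.npy"),np.load("top0.npy")
S,T=cloud("side",ds),cloud("top",dt)
def show(n,W,uv):
    for u,v in uv: print(n,(u,v),np.round(W[v,u],4))
show("top",T,[(405,200),(405,218),(405,235),(409,218),(357,210),(357,230),(193,240),(193,250),(193,258),(460,228),(276,225),(276,250)])
show("side",S,[(322,302),(340,302),(358,302),(340,320),(350,320),(423,337),(292,209),(283,211),(302,209),(334,285),(300,245),(320,245)])
# rack base corners at z=.008, stand base corners z=.012 from colour mask, top cam
im=t[:,:,::-1].astype(int)
E
python3 b.py
```

```text
top (405, 200) [ 0.6355 -0.2697  0.0752]
top (405, 218) [ 0.5871 -0.2634  0.107 ]
top (405, 235) [ 0.5482 -0.2638  0.0966]
top (409, 218) [ 0.6008 -0.2888  0.0093]
top (357, 210) [ 0.6179 -0.1551  0.0418]
top (357, 230) [ 0.5679 -0.154   0.043 ]
top (193, 240) [0.5446 0.2409 0.0818]
top (193, 250) [0.5205 0.2402 0.0831]
top (193, 258) [0.5014 0.2399 0.0832]
top (460, 228) [ 0.5627 -0.3939  0.0995]
top (276, 225) [0.5826 0.0453 0.0465]
top (276, 250) [0.5199 0.0441 0.0591]
side (322, 302) [ 0.5564 -0.2616  0.1007]
side (340, 302) [ 0.5929 -0.2669  0.1017]
side (358, 302) [ 0.6292 -0.2723  0.1027]
side (340, 320) [ 0.5798 -0.3672  0.1298]
side (350, 320) [ 0.6139 -0.2705  0.0576]
side (423, 337) [ 0.7533 -0.3314  0.0494]
side (292, 209) [0.5206 0.23   0.0862]
side (283, 211) [0.4949 0.217  0.0873]
side (302, 209) [0.5492 0.2377 0.0812]
side (334, 285) [ 0.593  -0.163   0.0771]
side (300, 245) [0.5309 0.0501 0.0674]
side (320, 245) [0.5824 0.053  0.0628]
```

View pics/crop1.png

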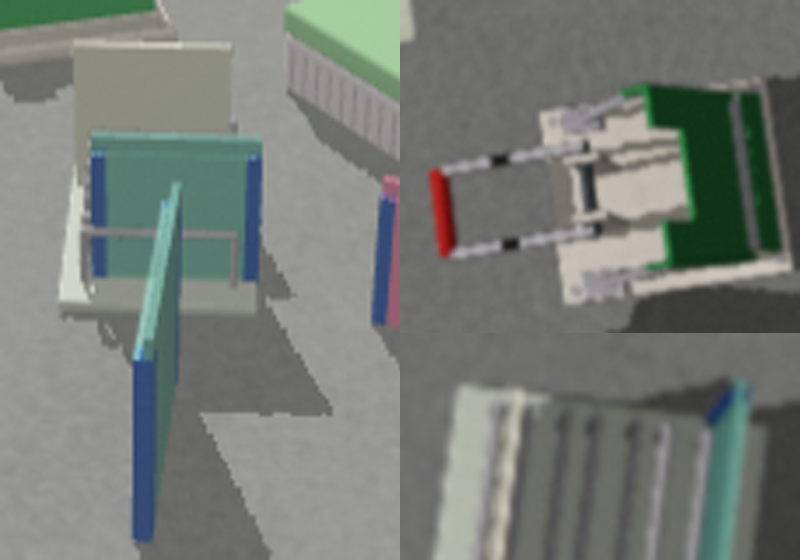

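The crop confirms it: the in-rack cassette at side (340,320) shows a lighter band along its top, so the shorter glass seems to face the camera (-y). I'll check that with depth and then fit the poses.

```bash
cat > c.py <<'E'
from h import *
s=cv2.imread("pics/side0.png");t=cv2.imread("pics/top0.png")
S,T=cloud("side",np.load("side0.npy")),cloud("top",np.load("top0.npy"))
def plane(P):
    P=P[~np.isnan(P).any(1)]
    for _ in range(5):
        c=P.mean(0);n=np.linalg.svd(P-c)[2][2];r=(P-c)@n;P=P[abs(r)<max(.003,2*r.std())]
    return c,n,r.std(),P
# cassette face from side
reg=S[298:345,312:368].reshape(-1,3)
m=(reg[:,2]>.055)&(reg[:,2]<.088)&(reg[:,1]>-.30)&(reg[:,1]<-.245)
c,n,sd,P=plane(reg[m]);n*=-np.sign(n[1]);print("face",c,n,sd,len(P), "tilt",n[2])
for a,b in((.05,.06),(.06,.07),(.07,.08),(.08,.088),(.09,.095),(.095,.1),(.1,.104),(.104,.108),(.108,.115)):
    q=reg[(reg[:,2]>a)&(reg[:,2]<b)&(reg[:,1]>-.30)&(reg[:,1]<-.23)];h=(q-c)@n
    if len(q):print("z",a,b,len(q),"out mm",np.round(1000*np.percentile(h,[10,50,90]),1),"x",q[:,0].min().round(3),q[:,0].max().round(3))
# green back
for nm,W,im in(("side",S,s),("top",T,t)):
    hsv=cv2.cvtColor(im,cv2.COLOR_BGR2HSV);g=(hsv[...,0]>50)&(hsv[...,0]<80)&(hsv[...,1]>150)
    box=np.zeros_like(g); 
    if nm=="side": box[200:280,270:340]=1
    else: box[205:280,185:300]=1
    q=W[g&box];q=q[~np.isnan(q).any(1)];c,n,sd,P=plane(q);n*=-np.sign(n[1])
    print(nm,"back",c.round(4),n.round(4),"tilt",np.degrees(np.arcsin(n[2])).round(1),"yaw",np.degrees(np.arctan2(n[0],-n[1])).round(2),sd,len(P))
    print("  min/max",P.min(0).round(4),P.max(0).round(4))
    red=((hsv[...,0]<8)|(hsv[...,0]>172))&(hsv[...,1]>140)&box
    q=W[red];q=q[~np.isnan(q).any(1)];print("  red",q.min(0).round(4),q.max(0).round(4),np.median(q,0).round(4),len(q),"slope",np.polyfit(q[:,0],q[:,1],1).round(3))
for l,z in(("rack",0),("stand",0),("back",.035),("lever_hinge",.094),("lever_handle",.085),("cassette",.008),("finger_gap",.1017)):
    for nm in("side","top"):
        read_camera(nm) if l=="rack" else 0
        for x in tip_of(l,nm)[:2]: print(l,nm,x["p"].__round__(2),atz(nm,x["centre"],z).round(4))
o=get_obs();M=R.from_rotvec(o["eef_rot"]).as_matrix();print(M.round(3))
E
python3 c.py
```

```text
face [ 0.59258716 -0.27058513  0.07170983] [-0.15999687 -0.98702846  0.01325952] 0.001494419944918197 548 tilt 0.013259519421383852
z 0.05 0.06 164 out mm [-2.4 -0.   2.4] x 0.543 0.642
z 0.06 0.07 171 out mm [-2.1  0.1  2.4] x 0.544 0.642
z 0.07 0.08 192 out mm [-2.7  0.   2.2] x 0.543 0.642
z 0.08 0.088 159 out mm [-3.1 -0.1  2.1] x 0.544 0.641
z 0.09 0.095 104 out mm [-3.2 -0.5  2.2] x 0.544 0.641
z 0.095 0.1 149 out mm [-6.3 -1.6  1.6] x 0.544 0.641
z 0.1 0.104 79 out mm [-5.7 -3.7  0.5] x 0.544 0.641
z 0.104 0.108 82 out mm [-7.3 -4.7 -2.5] x 0.544 0.641
z 0.108 0.115 73 out mm [-6.9 -4.3 -1.6] x 0.545 0.641
side back [nan nan nan] [-0. -0. -0.] tilt -0.0 yaw -0.0 nan 0c.py:7: RuntimeWarning: Mean of empty slice.
  c=P.mean(0);n=np.linalg.svd(P-c)[2][2];r=(P-c)@n;P=P[abs(r)<max(.003,2*r.std())]
  ret = um.true_divide(
  ret = _var(a, axis=axis, dtype=dtype, out=out, ddof=ddof,
  arrmean = um.true_divide(arrmean, div, out=arrmean,
  ret = ret.dtype.type(ret / rcount)
Traceback (most recent call last):
  File "c.py", line 24, in <module>
    print("  min/max",P.min(0).round(4),P.max(0).round(4))
                      ~~~~~^^^
ValueError: zero-size array to reduction operation minimum which has no identity
```

The depth confirms that the shorter glass faces -y: the top band is set back about 4.5 mm. Next I fix the green mask.

```bash
sed -i 's/(hsv\[...,0\]>50)&(hsv\[...,0\]<80)&(hsv\[...,1\]>150)/(hsv[...,0]>50)\&(hsv[...,0]<90)\&(hsv[...,1]>120)\&(hsv[...,2]>25)/' c.py; sed -i 's/^s=cv2/import warnings;warnings.simplefilter("ignore")\ns=cv2/' c.py
python3 - <<'E'
import cv2
h=cv2.cvtColor(cv2.imread("pics/side0.png"),cv2.COLOR_BGR2HSV);print(h[245,300],h[245,320],h[250,310])
E
python3 c.py | tail -40
```

```text
[ 67 129 111] [ 66 123 112] [ 66 124 111]
z 0.05 0.06 164 out mm [-2.4 -0.   2.4] x 0.543 0.642
z 0.06 0.07 171 out mm [-2.1  0.1  2.4] x 0.544 0.642
z 0.07 0.08 192 out mm [-2.7  0.   2.2] x 0.543 0.642
z 0.08 0.088 159 out mm [-3.1 -0.1  2.1] x 0.544 0.641
z 0.09 0.095 104 out mm [-3.2 -0.5  2.2] x 0.544 0.641
z 0.095 0.1 149 out mm [-6.3 -1.6  1.6] x 0.544 0.641
z 0.1 0.104 79 out mm [-5.7 -3.7  0.5] x 0.544 0.641
z 0.104 0.108 82 out mm [-7.3 -4.7 -2.5] x 0.544 0.641
z 0.108 0.115 73 out mm [-6.9 -4.3 -1.6] x 0.545 0.641
side back [0.5473 0.0453 0.0637] [ 0.0931 -0.7382  0.6681] tilt 41.9 yaw 7.19 0.00580619218934601 1614
  min/max [ 0.4816 -0.0015  0.0281] [0.6117 0.0915 0.1151]
  red [0.4983 0.2259 0.0738] [0.5498 0.2465 0.0884] [0.5238 0.2374 0.0824] 67 slope [0.158 0.154]
top back [0.5489 0.0532 0.0701] [ 0.1169 -0.812   0.5718] tilt 34.9 yaw 8.19 0.004072039280982856 984
  min/max [0.4836 0.0268 0.0322] [0.6147 0.0976 0.1189]
  red [0.4942 0.2347 0.0765] [0.5544 0.2506 0.0893] [0.5252 0.242  0.083 ] 120 slope [0.128 0.175]
rack side 0.63 [[ 0.5926 -0.2097  0.    ]]
rack top 
[... 289 characters left out ...]
p 0.61 [[0.5573 0.0416 0.035 ]]
back top 0.26 [[ 0.7627 -0.0774  0.035 ]]
lever_hinge side 0.52 [[0.537 0.118 0.094]]
lever_hinge top 0.88 [[0.5356 0.1343 0.094 ]]
lever_handle side 0.58 [[0.5233 0.209  0.085 ]]
lever_handle side 0.31 [[0.5442 0.1034 0.085 ]]
lever_handle top 0.57 [[0.5201 0.2397 0.085 ]]
cassette side 0.98 [[ 0.5648 -0.4168  0.008 ]]
cassette side 0.89 [[ 0.747  -0.3372  0.008 ]]
cassette top 0.75 [[ 0.5931 -0.264   0.008 ]]
cassette top 0.6 [[ 0.5684 -0.4025  0.008 ]]
finger_gap side 0.75 [[0.5439 0.0794 0.1017]]
finger_gap side 0.4 [[0.5216 0.1792 0.1017]]
finger_gap top 0.59 [[0.5464 0.0647 0.1017]]
[[-0.918  0.397  0.   ]
 [ 0.397  0.918 -0.   ]
 [-0.     0.    -1.   ]]
```

```bash
cat > d.py <<'E'
from h import *
from scipy.optimize import least_squares
s=cv2.imread("pics/side0.png");t=cv2.imread("pics/top0.png")
S,T=cloud("side",np.load("side0.npy")),cloud("top",np.load("top0.npy"))
for nm,W,im in(("side",S,s),("top",T,t)):
    hsv=cv2.cvtColor(im,cv2.COLOR_BGR2HSV);g=(hsv[...,0]>50)&(hsv[...,0]<90)&(hsv[...,1]>110)&(hsv[...,2]>25)
    box=np.zeros_like(g)
    if nm=="side": box[200:280,270:340]=1
    else: box[205:280,185:300]=1
    g=(g&(box>0)).astype(np.uint8); ge=cv2.erode(g,np.ones((3,3)))>0
    q=W[ge];q=q[(q[:,2]>.048)&(q[:,2]<.084)&(q[:,1]>.02)&(q[:,1]<.1)]
    f=lambda v:q[:,:2]@[-np.sin(v[0]),np.cos(v[0])]-(q[:,2]-.035)*np.tan(v[2])-v[1]
    for fix in(1,0):
        r=least_squares((lambda v:f([v[0],v[1],np.pi/6])) if fix else f,[.13,0,.52][:3-fix],loss="soft_l1",f_scale=.002)
        print(nm,len(q),"yaw",np.degrees(r.x[0]).round(2),"s0",r.x[1].round(4),r.x[2:],"std",np.std(r.fun).round(4))
    a=.136;i=np.array([-np.sin(a),np.cos(a)]);w=np.array([np.cos(a),np.sin(a)])
    q2=W[g>0];q2=q2[~np.isnan(q2).any(1)]
    for z0 in(.045,.06,.075,.09,.105):
        k=q2[abs(q2[:,2]-z0)<.006];print("  z",z0,"w",(k[:,:2]@w).min().round(4),(k[:,:2]@w).max().round(4),"s",np.median(k[:,:2]@i).round(4))
    red=((hsv[...,0]<8)|(hsv[...,0]>172))&(hsv[...,1]>140)&(box>0)
    k=W[red];print("  red w",(k[:,:2]@w).min().round(4),(k[:,:2]@w).max().round(4),"s",np.percentile(k[:,:2]@i,[5,50,95]).round(4),"z",np.percentile(k[:,2],[5,50,95]).round(4))
for n,p in(("stand",(.547,.1065)),("back",(.5555,.047)),("hinge",(.536,.13))): print(n,np.dot(p,w).round(4),np.dot(p,i).round(4))
E
python3 d.py
```

```text
side 774 yaw 7.72 s0 -0.0403 [] std 0.005
side 774 yaw 7.72 s0 -0.0406 [0.52936932] std 0.005
  z 0.045 w 0.4866 0.6135 s -0.0411
  z 0.06 w 0.4866 0.6144 s -0.0263
  z 0.075 w 0.4864 0.6139 s -0.0176
  z 0.09 w 0.4869 0.614 s -0.0095
  z 0.105 w 0.4866 0.614 s -0.0002
  red w 0.5255 0.578 s [0.1578 0.1641 0.1699] z [0.0761 0.0824 0.0874]
top 496 yaw 8.12 s0 -0.0439 [] std 0.0023
top 496 yaw 8.12 s0 -0.0442 [0.52805557] std 0.0023
  z 0.045 w 0.4891 0.6137 s -0.0392
  z 0.06 w 0.4892 0.6151 s -0.0261
  z 0.075 w 0.4889 0.6147 s -0.0173
  z 0.09 w 0.4885 0.6135 s -0.0097
  z 0.105 w 0.4886 0.6167 s 0.0004
  red w 0.5221 0.5828 s [0.1639 0.1687 0.174 ] z [0.0794 0.083  0.0871]
stand 0.5564 0.0314
back 0.5567 -0.0287
hinge 0.5487 0.0561
```

Working poses:
- Cassette centre about (0.593, -0.267), yaw -9.2°.
- Stand foot line at s0 ≈ -0.041 along i = (-0.137, 0.99), centre w ≈ 0.551, yaw about 7.8°.

Setting out towards a point above the cassette.

```bash
python3 -m handwheel '[[[-4,-4,0.5],0],[[-8,-8,1],-0.05],[[-12,-12,1.5],-0.1],[[-15,-16,2],-0.15],[[-18,-20,2.5],-0.2],[[-21,-24,3],-0.248],[[-24,-27,3],-0.248],[[-27,-30,3],-0.248],[[-29.5,-33,3],-0.248],[[-32,-36,3],-0.248]]' 0.3
cat > st.py <<'E'
from h import *
import sys
# distance to a world target in tool axes (cm) and turn for the tool y tilt [deg toward +x]
o=get_obs();M=R.from_rotvec(o["eef_rot"]).as_matrix();p=np.array(o["position"])
tx,ty,tz,tilt=map(float,sys.argv[1:5])
print("pos",p.round(4),"F",np.round(o["contact_force"],1),"open",round(o["opening"],3),"tilt",np.degrees(np.arctan2(M[0,1],M[1,1])).round(2))
print("cm",(100*M.T@(np.array([tx,ty,tz])-p)).round(2),"turn",round(np.radians(tilt)-np.arctan2(M[0,1],M[1,1]),3),"t",round(o["t"],2))
E
python3 st.py .593 -.267 .2 9.2
```

```text
t: 3.33
position: [0.419, 0.2698, 0.2025]
eef_rot: [0.25, 3.131, 0.001]
contact_force: [1.5, 0.2, -0.5]
opening: 0.698
pos [0.419  0.2698 0.2025] F [ 1.5  0.2 -0.5] open 0.698 tilt 9.15
cm [-25.72 -50.23   0.24] turn 0.001 t 3.33
```

```bash
python3 -m handwheel '[[[-2,-3.6,0],0],[[-4,-7.2,0],0],[[-6,-10.8,0],0],[[-8,-14.4,0],0],[[-10,-18,0],0],[[-12,-21.6,0],0],[[-14,-25.2,0],0],[[-16,-28.8,0],0],[[-18,-32.4,0],0],[[-20,-36,0],0]]' >/dev/null; python3 -m handwheel '[[[-1.5,-3.6,0],0],[[-3,-7.2,0],0],[[-4.5,-10.8,0],0],[[-5.7,-14.2,0],0],[[-5.7,-14.2,0],0],[[-5.7,-14.2,0],0]]'; python3 st.py .593 -.267 .2 9.2
python3 - <<'E'
from h import *
for n,b in(("side",(220,380,290,450)),("top",(170,290,340,460))):
    im,d=read_camera(n);save(n+"1",im);np.save(n+"1.npy",d)
a=cv2.imread("pics/side1.png")[220:380,270:430];b=cv2.imread("pics/top1.png")[160:280,340:460]
cv2.imwrite("pics/crop2.png",np.hstack([cv2.resize(a,(400,400)),cv2.resize(b,(400,400))]))
E
```

```text
t: 4.67
position: [0.592, -0.2677, 0.202]
eef_rot: [-0.258, -3.131, 0.001]
contact_force: [1.0, 0.6, 0.1]
opening: 0.701
pos [ 0.592  -0.2677  0.202 ] F [1.  0.6 0.1] open 0.701 tilt 9.4
cm [-0.09  0.08  0.2 ] turn -0.004 t 4.67
```

View pics/crop2.png

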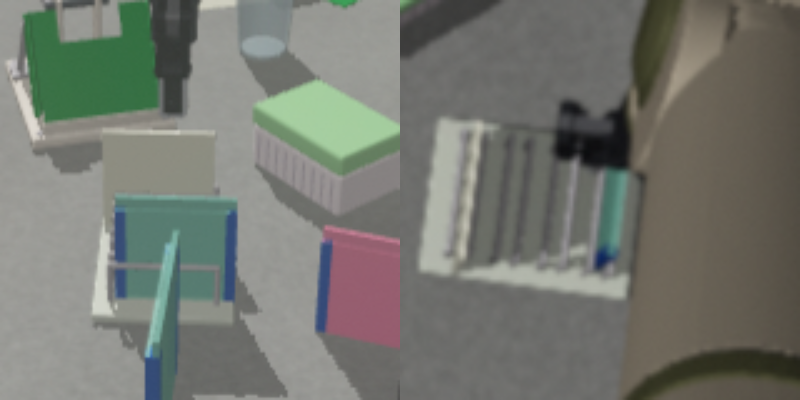

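The fingers are over the in-rack cassette, with the side crop at (175,240) and the top crop at (600,180). The rack and the white plate are untouched. I'll descend, pinch and lift.

```bash
python3 -m handwheel '[[[-0.1,0.1,3],0],[[-0.1,0.1,6],0],[[-0.1,0.1,9],0],[[-0.1,0.1,11],0],[[-0.1,0.1,12.5],0],[[-0.1,0.1,13.3],0],[[-0.1,0.1,13.3],0],[[-0.1,0.1,13.3],0]]' 0.4; python3 -m handwheel '[[[0,0,0],0],[[0,0,0],0],[[0,0,0],0],[[0,0,0],0],[[0,0,0],0],[[0,0,0],0]]' 1 25;python3 -m handwheel '[[[0,0,-0.3],0],[[0,0,-0.8],0],[[0,0,-1.5],0],[[0,0,-1.5],0]]'
```

```text
t: 5.43
position: [0.5939, -0.263, 0.0698]
eef_rot: [0.248, 3.132, 0.0]
contact_force: [0.0, 0.5, 0.7]
opening: 0.601
t: 5.93
position: [0.5939, -0.265, 0.0703]
eef_rot: [0.251, 3.13, -0.002]
contact_force: [-1.7, -2.0, 6.3]
opening: 0.085
t: 6.27
position: [0.5934, -0.2646, 0.0856]
eef_rot: [0.251, 3.131, -0.001]
contact_force: [-1.1, -3.5, 0.8]
opening: 0.083
```

```bash
python3 -m handwheel '[[[0,0,-2],0],[[0,0,-4.5],0],[[0,0,-7.5],0],[[0,0,-10],0],[[0,0,-11.2],0],[[0,0,-11.5],0]]' ; python3 -m handwheel '[[[0.4,1.2,0],0],[[1.2,4,0],-0.03],[[2.1,7,0],-0.07],[[3.2,10.5,0],-0.11],[[4.3,14,0],-0.15],[[5.4,17.5,0],-0.19],[[6.4,21,0],-0.23],[[7.4,24.5,0],-0.27],[[8.2,27,0],-0.29],[[8.7,28.2,0],-0.3]]'; python3 -m handwheel '[[[0,0,0],0],[[0,0,0],0]]'; python3 st.py .553 .0303 .119 -7.8
```

```text
t: 6.77
position: [0.5948, -0.2636, 0.202]
eef_rot: [0.25, 3.127, -0.0]
contact_force: [-0.4, 0.1, -2.0]
opening: 0.08
t: 7.6
position: [0.5504, 0.0337, 0.1976]
eef_rot: [0.23, -3.13, -0.003]
contact_force: [0.7, 0.6, -0.6]
opening: 0.082
t: 7.77
position: [0.5515, 0.0288, 0.1982]
eef_rot: [0.222, -3.132, 0.0]
contact_force: [-0.8, -1.0, -1.6]
opening: 0.087
pos [0.5515 0.0288 0.1982] F [-0.8 -1.  -1.6] open 0.087 tilt -8.11
cm [-0.19  0.13  7.92] turn 0.005 t 7.77
```

Now descend next to the back plate and take a close look.

```bash
python3 -m handwheel '[[[-0.1,0.1,2],0.005],[[-0.2,0.1,4],0.005],[[-0.2,0.1,5.8],0.005],[[-0.2,0.1,7],0.005],[[-0.2,0.1,7.7],0.005],[[-0.2,0.1,7.9],0.005],[[-0.2,0.1,7.9],0.005],[[-0.2,0.1,7.9],0.005]]'; python3 st.py .553 .0303 .119 -7.8
python3 - <<'E'
from h import *
for n in("side","top"):
    im,d=read_camera(n);save(n+"2",im);np.save(n+"2.npy",d)
a=cv2.imread("pics/side2.png")[175:295,250:370];b=cv2.imread("pics/top2.png")[190:290,190:310]
cv2.imwrite("pics/crop3.png",np.hstack([cv2.resize(a,(400,400),interpolation=2),cv2.resize(b,(400,400),interpolation=2)]))
S=cloud("side",np.load("side2.npy"));q=S[200:290,260:350].reshape(-1,3)
i=np.array([-.1357,.9907]);w=np.array([.9907,.1357])
s=q[:,:2]@i;ww=q[:,:2]@w
for z0 in np.arange(.045,.16,.01):
    k=(abs(q[:,2]-z0)<.005)&(s<-.03)&(s>-.07)
    if k.sum():print(z0.round(3),k.sum(),np.percentile(s[k],[10,50,90]).round(4),ww[k].min().round(4),ww[k].max().round(4),"yaw slope",np.polyfit(ww[k],s[k],1)[0].round(3))
E
```

```text
t: 8.43
position: [0.5547, 0.029, 0.1207]
eef_rot: [-0.211, 3.134, -0.0]
contact_force: [-0.1, 0.6, -1.2]
opening: 0.086
pos [0.5547 0.029  0.1207] F [-0.1  0.6 -1.2] open 0.086 tilt -7.69
cm [0.15 0.16 0.17] turn -0.002 t 8.43
0.045 378 [-0.0601 -0.0515 -0.033 ] 0.4865 0.6175 yaw slope -0.009
0.055 50 [-0.0566 -0.0358 -0.0311] 0.4868 0.6138 yaw slope -0.024
0.065 136 [-0.0528 -0.0495 -0.046 ] 0.4994 0.6032 yaw slope -0.012
0.075 138 [-0.053  -0.049  -0.0461] 0.5018 0.6028 yaw slope -0.008
0.085 136 [-0.053  -0.0496 -0.0462] 0.5019 0.6021 yaw slope -0.009
0.095 147 [-0.0531 -0.0495 -0.0464] 0.5021 0.603 yaw slope 0.01
0.105 135 [-0.0532 -0.0501 -0.0467] 0.5021 0.602 yaw slope -0.006
0.115 140 [-0.0526 -0.0494 -0.0463] 0.5027 0.6031 yaw slope -0.012
0.125 136 [-0.0555 -0.0498 -0.0459] 0.5026 0.603 yaw slope 0.009
0.135 143 [-0.0612 -0.0506 -0.0474] 0.5032 0.6023 yaw slope -0.003
0.145 170 [-0.0614 -0.0506 -0.0453] 0.5018 0.6031 yaw slope -0.0
0.155 144 [-0.0599 -0.0469 -0.0424] 0.5021 0.6015 yaw slope -0.017
```

View pics/crop3.png

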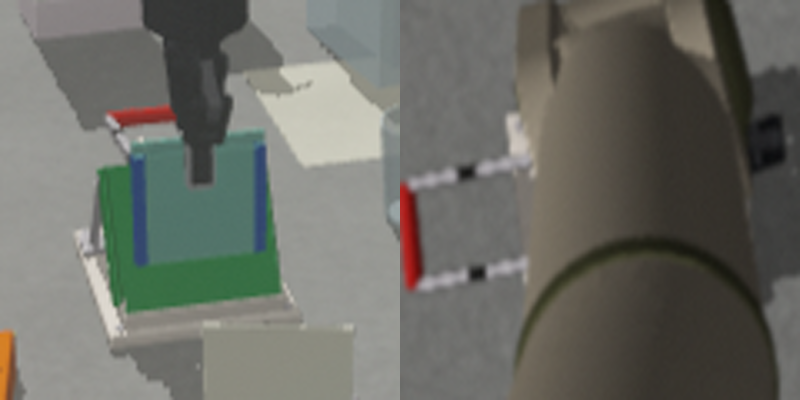

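The crop shows the cassette held upright and square in front of the green back plate. Its bottom edge is at (200,262) in the left half, with clearance, and the short glass is outward. I'll touch the back plate to get its true position.

```bash
python3 -m handwheel '[[[0,0.3,0],0],[[0,0.6,0],0],[[0,0.9,0],0],[[0,1.1,0],0],[[0,1.2,0],0],[[0,1.25,0],0],[[0,1.25,0],0],[[0,1.25,0],0]]'; for k in 1; do python3 -m handwheel '[[[0,0.1,0],0],[[0,0.1,0],0]]';python3 -m handwheel '[[[0,0.1,0],0],[[0,0.1,0],0]]';python3 -m handwheel '[[[0,0.1,0],0],[[0,0.1,0],0]]'; python3 -m handwheel '[[[0,0.1,0],0],[[0,0.1,0],0]]'; done | grep -v eef
```

```text
t: 9.2
position: [0.5527, 0.0418, 0.1203]
eef_rot: [0.212, -3.134, 0.0]
contact_force: [1.0, 0.7, -1.3]
opening: 0.081
t: 9.37
position: [0.5526, 0.043, 0.1203]
contact_force: [-0.9, -0.0, -1.3]
opening: 0.082
t: 9.53
position: [0.5524, 0.044, 0.1204]
contact_force: [-0.6, -0.6, -1.2]
opening: 0.087
t: 9.7
position: [0.5523, 0.0445, 0.1204]
contact_force: [0.2, -1.0, -1.3]
opening: 0.084
t: 9.87
position: [0.5523, 0.0449, 0.1204]
contact_force: [0.3, -5.1, -3.2]
opening: 0.081
```

Contact came exactly where predicted (s = -0.031). Now back off and go down along the slope into the slot.

```bash
python3 -m handwheel '[[[0,-0.3,0],0],[[0,-0.5,0],0],[[0,-0.8,0.4],0],[[0,-1.1,0.9],0],[[0,-1.35,1.3],0],[[0,-1.45,1.6],0],[[0,-1.45,1.6],0],[[0,-1.45,1.6],0]]'; (python3 -m handwheel '[[[0,0,0.1],0],[[0,0,0.1],0]]';python3 -m handwheel '[[[0,0,0.1],0],[[0,0,0.1],0]]';python3 -m handwheel '[[[0,0,0.1],0],[[0,0,0.1],0]]')| grep -v eef
```

```text
t: 10.53
position: [0.5539, 0.0315, 0.104]
eef_rot: [0.212, -3.134, -0.0]
contact_force: [0.0, -0.1, -1.6]
opening: 0.083
t: 10.7
position: [0.5541, 0.0317, 0.1034]
contact_force: [-0.4, -0.2, -0.9]
opening: 0.09
t: 10.87
position: [0.5541, 0.0316, 0.1024]
contact_force: [-0.2, 0.1, -1.1]
opening: 0.08
t: 11.03
position: [0.5542, 0.0316, 0.1013]
contact_force: [-0.3, 0.1, -2.0]
opening: 0.083
```

```bash
(python3 -m handwheel '[[[0,0,0.1],0],[[0,0,0.1],0]]';python3 -m handwheel '[[[0,0,0.1],0],[[0,0,0.1],0]]')| grep -v eef
```

```text
t: 11.2
position: [0.5543, 0.0315, 0.1005]
contact_force: [-0.7, 0.9, 1.0]
opening: 0.082
t: 11.37
position: [0.5543, 0.0315, 0.0995]
contact_force: [-0.2, 0.4, 3.5]
opening: 0.082
```

The bottom edge is on the foot bar at TCP z ≈ 0.1008. Ease off 1 mm, then start leaning it back about the bottom edge, checking the forces.

```bash
(python3 -m handwheel '[[[0,0,-0.05],0],[[0,0.1,-0.1],0],[[0,0.3,-0.1],0],[[0,0.5,-0.1],0],[[0,0.5,-0.1],0]]' - 20; python3 -m handwheel '[[[0,0.15,0],0],[[0,0.3,0.03],0],[[0,0.5,0.07],0],[[0,0.5,0.07],0]]')| grep -v eef;python3 st.py .553 .0303 .119 -7.8
```

```text
t: 11.78
position: [0.5538, 0.0342, 0.1005]
contact_force: [2.2, -8.1, 1.8]
opening: 0.084
t: 12.12
position: [0.5537, 0.036, 0.1004]
contact_force: [2.6, -17.7, 10.0]
opening: 0.086
pos [0.5537 0.036  0.1004] F [  2.6 -17.7  10. ] open 0.086 tilt -7.53
cm [ 0.14 -0.57 -1.85] turn -0.005 t 12.12
```

The grip doesn't give, so the pads have to open for the tilt. Relieve the load, then open slightly and let the inner finger guide the lean.

```bash
(python3 -m handwheel '[[[0,-0.3,-0.05],0],[[0,-0.6,-0.07],0],[[0,-0.75,-0.07],0],[[0,-0.75,-0.07],0]]'; python3 -m handwheel '[[[0,0,0],0],[[0,0,0],0],[[0,0,0],0]]' 0.86; python3 -m handwheel '[[[0,0.2,0],0],[[0,0.5,0],0],[[0,0.5,0],0]]')| grep -v eef;python3 st.py .553 .0303 .119 -7.8
```

```text
t: 12.45
position: [0.5539, 0.0335, 0.1004]
contact_force: [0.9, -4.4, 2.8]
opening: 0.089
t: 12.7
position: [0.5535, 0.0348, 0.1002]
contact_force: [-0.0, -0.2, 0.4]
opening: 0.138
t: 12.95
position: [0.5529, 0.04, 0.1003]
contact_force: [-0.3, 0.8, 0.5]
opening: 0.14
pos [0.5529 0.04   0.1003] F [-0.3  0.8  0.5] open 0.14 tilt -7.81
cm [ 0.13 -0.96 -1.87] turn 0.0 t 12.95
```

```bash
(python3 -m handwheel '[[[0,0.2,0],0],[[0,0.5,0.1],0],[[0,0.8,0.2],0],[[0,0.8,0.2],0]]' 0.8; python3 -m handwheel '[[[0,0.3,0.1],0],[[0,0.6,0.2],0],[[0,0.8,0.26],0],[[0,0.8,0.26],0]]' 0.75)| grep -v eef;python3 st.py .553 .0303 .119 -7.8
python3 - <<'E'
from h import *
for n in("side",):
    im,d=read_camera(n);save(n+"3",im);np.save(n+"3.npy",d)
S=cloud("side",np.load("side3.npy"));q=S[190:290,260:350].reshape(-1,3)
i=np.array([-.1357,.9907]);w=np.array([.9907,.1357])
s=q[:,:2]@i;ww=q[:,:2]@w
for z0 in np.arange(.045,.13,.01):
    k=(abs(q[:,2]-z0)<.005)&(s<.03)&(s>-.07)&(ww>.51)&(ww<.525)|(abs(q[:,2]-z0)<.005)&(s<.03)&(s>-.07)&(ww>.575)&(ww<.59)
    if k.sum():print(z0.round(3),k.sum(),np.percentile(s[k],[10,50,90]).round(4))
E
```

```text
t: 13.28
position: [0.5519, 0.0478, 0.0982]
contact_force: [0.1, 0.4, 0.5]
opening: 0.202
t: 13.62
position: [0.5508, 0.0555, 0.0956]
contact_force: [0.0, -0.1, -0.0]
opening: 0.249
pos [0.5508 0.0555 0.0956] F [ 0.  -0.1 -0. ] open 0.249 tilt -7.79
cm [ 0.13 -2.52 -2.34] turn -0.0 t 13.62
0.045 75 [-0.0599 -0.0545 -0.0423]
0.055 54 [-0.0478 -0.0415 -0.0364]
0.065 47 [-0.0416 -0.038  -0.0335]
0.075 46 [-0.0391 -0.0356 -0.0306]
0.085 49 [-0.036  -0.0318 -0.0271]
0.095 49 [-0.0316 -0.0274 -0.0243]
0.105 41 [-0.0283 -0.0255 -0.0213]
0.115 50 [-0.0265 -0.0224 -0.018 ]
0.125 62 [-0.0228 -0.0173 -0.0104]
```

The plate follows at about 17° lean with no force. Continuing to flat.

```bash
(python3 -m handwheel '[[[0,0.3,0.1],0],[[0,0.6,0.24],0],[[0,0.8,0.34],0],[[0,0.8,0.34],0]]' 0.72; python3 -m handwheel '[[[0,0.3,0.1],0],[[0,0.6,0.34],0],[[0,0.8,0.48],0],[[0,0.8,0.48],0]]' 0.69)| grep -v eef;python3 st.py .553 .0303 .119 -7.8
cat > tilt.py <<'E'
from h import *
import sys
im,d=read_camera("side");n=sys.argv[1];save("side"+n,im);np.save(f"side{n}.npy",d)
q=cloud("side",d)[190:290,260:350].reshape(-1,3)
i=np.array([-.1357,.9907]);w=np.array([.9907,.1357]);s=q[:,:2]@i;ww=q[:,:2]@w
sx=(s-(-.0405))*.8660-(q[:,2]-.035)*.5   # depth behind the front surface, m (x of back)
zb=(s+.0405)*.5+(q[:,2]-.035)*.866
for z0 in np.arange(5,110,10):
    o=[]
    for a,b in((.506,.525),(.58,.599)):
        k=(abs(zb*1000-z0)<5)&(abs(sx)<.03)&(ww>a)&(ww<b);o.append((k.sum(),np.round(1000*np.nanmedian(sx[k]),1) if k.sum() else None))
    print(z0,o)
print("w of top", )
E
python3 tilt.py 4
```

```text
t: 14.0
position: [0.5497, 0.0634, 0.0921]
contact_force: [0.3, 0.5, -0.5]
opening: 0.28
t: 14.33
position: [0.5491, 0.0701, 0.0879]
contact_force: [0.1, -3.6, 7.8]
opening: 0.309
pos [0.5491 0.0701 0.0879] F [ 0.1 -3.6  7.8] open 0.309 tilt -7.74
cm [ 0.14 -4.   -3.11] turn -0.001 t 14.33
5 [(np.int64(28), np.float64(-17.3)), (np.int64(28), np.float64(-14.3))]
15 [(np.int64(29), np.float64(-7.9)), (np.int64(29), np.float64(-8.0))]
25 [(np.int64(30), np.float64(-7.1)), (np.int64(29), np.float64(-8.2))]
35 [(np.int64(29), np.float64(-8.5)), (np.int64(28), np.float64(-7.5))]
45 [(np.int64(29), np.float64(-8.1)), (np.int64(27), np.float64(-7.5))]
55 [(np.int64(28), np.float64(-7.8)), (np.int64(30), np.float64(-9.4))]
65 [(np.int64(30), np.float64(-8.1)), (np.int64(28), np.float64(-9.3))]
75 [(np.int64(29), np.float64(-8.4)), (np.int64(30), np.float64(-9.1))]
85 [(np.int64(30), np.float64(-8.9)), (np.int64(26), np.float64(-8.7))]
95 [(np.int64(28), np.float64(-3.9)), (np.int64(26), np.float64(-6.1))]
105 [(np.int64(4), np.float64(-1.6)), (np.int64(4), np.float64(-1.3))]
w of top
```

The plate is now flat: its outer face is a uniform 8 mm in front of the back plate over the whole height. Next, close gently onto it to hold it.

```bash
(python3 -m handwheel '[[[0,-0.15,0],0],[[0,-0.15,0],0],[[0,-0.15,0],0]]' 0.73;python3 -m handwheel '[[[0,-0.1,0],0],[[0,-0.1,0],0],[[0,-0.1,0],0]]' 0.76; python3 -m handwheel '[[[0,-0.1,0],0],[[0,-0.1,0],0],[[0,-0.1,0],0]]' 0.8)| grep -v eef
```

```text
t: 14.63
position: [0.5494, 0.068, 0.0882]
contact_force: [-0.7, -4.3, 9.8]
opening: 0.298
t: 14.88
position: [0.5495, 0.0673, 0.0881]
contact_force: [-0.7, -3.4, 8.5]
opening: 0.291
t: 15.13
position: [0.5496, 0.0667, 0.0881]
contact_force: [0.1, -2.1, 8.1]
opening: 0.286
```

```bash
cat > f.py <<'E'
from h import *
o=get_obs();F=np.array(o["contact_force"]);p=np.array(o["position"]);i=np.array([-.1357,.9907])
s,z=p[:2]@i+.0405,p[2]+.019-.035;fs,fz=F[:2]@i,F[2]
print("t",round(o["t"],2),"xb %.2f zb %.2f mm"%(1e3*(s*.866-z*.5),1e3*(s*.5+z*.866)),"F upslope %.1f  outward %.1f"%(fs*.5+fz*.866,-(fs*.866-fz*.5)),"open",round(o["opening"],3))
E
python3 f.py; (python3 -m handwheel '[[[0,-0.02,0.05],0],[[0,-0.02,0.05],0],[[0,-0.02,0.05],0]]';python3 f.py; python3 -m handwheel '[[[0,-0.03,0.05],0],[[0,-0.03,0.05],0],[[0,-0.03,0.05],0]]'; python3 f.py)| grep xb; python3 tilt.py 5
```

```text
t 15.13 xb -8.40 zb 78.44 mm F upslope 5.9  outward 5.9 open 0.286
t 15.38 xb -8.32 zb 77.95 mm F upslope 7.8  outward 6.4 open 0.289
t 15.63 xb -8.29 zb 77.46 mm F upslope 9.0  outward 6.2 open 0.285
5 [(np.int64(29), np.float64(-15.5)), (np.int64(27), np.float64(-15.8))]
15 [(np.int64(29), np.float64(-7.9)), (np.int64(30), np.float64(-9.3))]
25 [(np.int64(30), np.float64(-8.8)), (np.int64(26), np.float64(-8.2))]
35 [(np.int64(30), np.float64(-9.2)), (np.int64(28), np.float64(-9.9))]
45 [(np.int64(29), np.float64(-10.9)), (np.int64(27), np.float64(-10.7))]
55 [(np.int64(28), np.float64(-11.5)), (np.int64(30), np.float64(-11.1))]
65 [(np.int64(32), np.float64(-12.3)), (np.int64(28), np.float64(-10.2))]
75 [(np.int64(30), np.float64(-11.3)), (np.int64(27), np.float64(-11.8))]
85 [(np.int64(26), np.float64(-12.7)), (np.int64(28), np.float64(-12.4))]
95 [(np.int64(26), np.float64(-9.5)), (np.int64(26), np.float64(-7.5))]
105 [(np.int64(0), None), (np.int64(0), None)]
w of top
```

Closing straightened the plate about 4.5 mm at the top. I'll open slightly, push it flat again, then press down.

```bash
python3 -m handwheel '[[[0,0.08,-0.13],0],[[0,0.08,-0.13],0]]' 0.70|grep force; python3 -m handwheel '[[[0,0.1,0.05],0],[[0,0.2,0.11],0],[[0,0.3,0.17],0],[[0,0.39,0.22],0],[[0,0.39,0.22],0],[[0,0.39,0.22],0]]'|grep force; python3 f.py; python3 tilt.py 6
```

```text
contact_force: [-0.2, -0.1, 6.0]
contact_force: [-2.0, -7.0, 17.6]
t 16.35 xb -5.25 zb 78.71 mm F upslope 11.9  outward 14.6 open 0.3
5 [(np.int64(26), np.float64(-17.5)), (np.int64(28), np.float64(-16.6))]
15 [(np.int64(30), np.float64(-6.3)), (np.int64(30), np.float64(-7.8))]
25 [(np.int64(29), np.float64(-8.6)), (np.int64(28), np.float64(-8.9))]
35 [(np.int64(28), np.float64(-7.0)), (np.int64(29), np.float64(-7.8))]
45 [(np.int64(30), np.float64(-8.3)), (np.int64(29), np.float64(-8.3))]
55 [(np.int64(29), np.float64(-8.0)), (np.int64(30), np.float64(-7.8))]
65 [(np.int64(27), np.float64(-10.4)), (np.int64(28), np.float64(-8.0))]
75 [(np.int64(27), np.float64(-8.6)), (np.int64(29), np.float64(-9.1))]
85 [(np.int64(30), np.float64(-6.8)), (np.int64(28), np.float64(-7.4))]
95 [(np.int64(29), np.float64(-5.1)), (np.int64(27), np.float64(-5.3))]
105 [(np.int64(0), None), (np.int64(0), None)]
w of top
```

```bash
cat > pc.py <<'E'
from h import *
import sys
i=np.array([-.1357,.9907]);w=np.array([.9907,.1357])
def B(x,y,z):
    s=-.0405+.866*x+.5*z; h=.035-.5*x+.866*z; return np.r_[.5515*w+y*w+s*i,h]
px=lambda z,y:proj("side",B(-.005,y,z))[0]
print("px/mm upslope",(px(.1,0)-px(.09,0))/10)
def shift(a,b):
    A,C=[cv2.cvtColor(cv2.imread(f"pics/side{k}.png"),cv2.COLOR_BGR2GRAY).astype(np.float32) for k in(a,b)]
    out=[]
    for y in(-.038,.038):   # windows over the top corners (top edge and strip ends)
        c=px(.093,y);x0,y0=int(c[0])-6,int(c[1])-9
        T=A[y0:y0+18,x0:x0+13];best=[]
        def cost(d): 
            M=cv2.getRectSubPix(C,(13,18),(x0+6+d[0],y0+8.5+d[1])); return float(((M-T)**2).mean())
        g=[(cost((dx,dy)),dx,dy) for dx in np.arange(-2,2.01,.1) for dy in np.arange(-3,3.01,.1)]
        m=min(g);out.append((round(m[0],1),round(m[1],1),round(m[2],1)))
    return out
for k in sys.argv[2:]: print(sys.argv[1],k,shift(sys.argv[1],k))
E
python3 pc.py 4 6 5; python3 -m handwheel '[[[0,-0.05,-0.05],0],[[0,-0.07,-0.13],0],[[0,-0.07,-0.13],0]]'|grep force; python3 f.py; python3 tilt.py 7 >/dev/null; python3 pc.py 4 7
```

```text
px/mm upslope [-0.04710723 -0.38909178]
4 6 [(11.5, np.float64(0.0), np.float64(0.1)), (8.2, np.float64(0.1), np.float64(0.5))]
4 5 [(25.7, np.float64(0.1), np.float64(0.1)), (22.3, np.float64(0.3), np.float64(0.7))]
contact_force: [0.7, -5.8, 6.3]
t 16.65 xb -6.07 zb 78.92 mm F upslope 2.5  outward 8.2 open 0.301
px/mm upslope [-0.04710723 -0.38909178]
4 7 [(8.9, np.float64(0.0), np.float64(0.1)), (7.8, np.float64(0.1), np.float64(0.4))]
```

Unload fully for a reference picture, then press in measured steps.

```bash
python3 -m handwheel '[[[0,0.05,-0.12],0],[[0,0.08,-0.22],0],[[0,0.1,-0.32],0],[[0,0.1,-0.32],0]]'|grep force; python3 f.py; python3 tilt.py 8 ; python3 pc.py 8 4 5 6 7
```

```text
contact_force: [1.4, -5.7, 0.1]
t 17.03 xb -6.51 zb 81.64 mm F upslope -2.9  outward 5.1 open 0.3
5 [(np.int64(28), np.float64(-14.8)), (np.int64(30), np.float64(-16.4))]
15 [(np.int64(30), np.float64(-9.5)), (np.int64(28), np.float64(-7.9))]
25 [(np.int64(30), np.float64(-8.3)), (np.int64(27), np.float64(-7.9))]
35 [(np.int64(28), np.float64(-8.5)), (np.int64(28), np.float64(-8.5))]
45 [(np.int64(31), np.float64(-9.4)), (np.int64(26), np.float64(-8.1))]
55 [(np.int64(28), np.float64(-9.6)), (np.int64(28), np.float64(-8.9))]
65 [(np.int64(32), np.float64(-8.8)), (np.int64(29), np.float64(-9.8))]
75 [(np.int64(27), np.float64(-9.7)), (np.int64(28), np.float64(-8.8))]
85 [(np.int64(30), np.float64(-10.8)), (np.int64(29), np.float64(-10.3))]
95 [(np.int64(28), np.float64(-6.6)), (np.int64(28), np.float64(-6.1))]
105 [(np.int64(8), np.float64(-5.4)), (np.int64(6), np.float64(-4.3))]
w of top
px/mm upslope [-0.04710723 -0.38909178]
8 4 [(4.9, np.float64(0.0), np.float64(0.0)), (10.9, np.float64(0.2), np.float64(0.4))]
8 5 [(43.9, np.float64(0.1), np.float64(0.1)), (29.8, np.float64(0.5), np.float64(1.2))]
8 6 [(25.5, np.float64(0.0), np.float64(0.1)), (18.8, np.float64(0.3), np.float64(0.8))]
8 7 [(21.2, np.float64(0.0), np.float64(0.1)), (17.6, np.float64(0.2), np.float64(0.8))]
```

```bash
python3 -m handwheel '[[[0,0.02,0.12],0],[[0,0.02,0.24],0],[[0,0,0.36],0],[[0,-0.03,0.45],0],[[0,-0.03,0.45],0],[[0,-0.03,0.45],0]]'|grep force; python3 f.py; python3 tilt.py 9 ; python3 pc.py 8 9;python3 -m handwheel '[[[0,-0.02,0.06],0],[[0,-0.02,0.06],0],[[0,-0.02,0.06],0]]'|grep force; python3 f.py; python3 tilt.py 10 >/dev/null ; python3 pc.py 8 10
```

```text
contact_force: [-1.4, -7.0, 15.7]
t 17.58 xb -5.13 zb 78.57 mm F upslope 10.2  outward 13.7 open 0.302
5 [(np.int64(30), np.float64(-16.2)), (np.int64(28), np.float64(-15.0))]
15 [(np.int64(28), np.float64(-7.3)), (np.int64(28), np.float64(-8.7))]
25 [(np.int64(31), np.float64(-7.1)), (np.int64(27), np.float64(-9.0))]
35 [(np.int64(28), np.float64(-6.7)), (np.int64(28), np.float64(-8.0))]
45 [(np.int64(31), np.float64(-9.1)), (np.int64(28), np.float64(-8.9))]
55 [(np.int64(27), np.float64(-7.9)), (np.int64(28), np.float64(-8.8))]
65 [(np.int64(29), np.float64(-7.8)), (np.int64(28), np.float64(-7.0))]
75 [(np.int64(28), np.float64(-8.2)), (np.int64(28), np.float64(-8.7))]
85 [(np.int64(29), np.float64(-6.8)), (np.int64(28), np.float64(-8.3))]
95 [(np.int64(27), np.float64(-3.9)), (np.int64(26), np.float64(-4.4))]
105 [(np.int64(0), None), (np.int64(0), None)]
w of top
px/mm upslope [-0.04710723 -0.38909178]
8 9 [(25.7, np.float64(0.0), np.float64(0.1)), (20.1, np.float64(0.2), np.float64(0.9))]
contact_force: [-1.6, -5.7, 18.3]
t 17.88 xb -5.02 zb 78.22 mm F upslope 13.1  outward 13.9 open 0.301
px/mm upslope [-0.04710723 -0.38909178]
8 10 [(34.0, np.float64(0.0), np.float64(0.1)), (22.5, np.float64(0.2), np.float64(1.1))]
```

The foot bar is down about 2–2.8 mm with the plate flat. Now I release gently and withdraw upwards.

```bash
python3 -m handwheel '[[[0,0.05,-0.1],0],[[0,0.05,-0.15],0],[[0,0.05,-0.15],0]]' |grep force; python3 -m handwheel '[[[0,0,0],0],[[0,0,0],0],[[0,0,0],0],[[0,0,0],0]]' 0.58; python3 f.py; python3 tilt.py 11;python3 pc.py 8 11; python3 -m handwheel '[[[0,0.1,0],0],[[0,0.2,0],0],[[0,0.2,-0.4],0],[[0,0.2,-0.8],0],[[0,0.2,-1.2],0]]' ; python3 tilt.py 12
```

```text
contact_force: [1.0, -7.8, 6.3]
t: 18.52
position: [0.5485, 0.0721, 0.0863]
eef_rot: [0.213, -3.134, -0.001]
contact_force: [-0.1, 0.3, 0.3]
opening: 0.42
t 18.52 xb -2.64 zb 79.67 mm F upslope 0.5  outward -0.1 open 0.42
5 [(np.int64(29), np.float64(-16.4)), (np.int64(29), np.float64(-16.1))]
15 [(np.int64(28), np.float64(-8.4)), (np.int64(29), np.float64(-7.1))]
25 [(np.int64(30), np.float64(-8.3)), (np.int64(27), np.float64(-8.7))]
35 [(np.int64(28), np.float64(-8.5)), (np.int64(29), np.float64(-8.6))]
45 [(np.int64(32), np.float64(-7.5)), (np.int64(29), np.float64(-8.7))]
55 [(np.int64(27), np.float64(-7.7)), (np.int64(30), np.float64(-8.1))]
65 [(np.int64(30), np.float64(-7.1)), (np.int64(28), np.float64(-7.5))]
75 [(np.int64(30), np.float64(-7.6)), (np.int64(30), np.float64(-7.4))]
85 [(np.int64(30), np.float64(-8.4)), (np.int64(28), np.float64(-9.1))]
95 [(np.int64(29), np.float64(-3.8)), (np.int64(24), np.float64(-3.9))]
105 [(np.int64(4), np.float64(-1.2)), (np.int64(4), np.float64(-4.4))]
w of top
px/mm upslope [-0.04710723 -0.38909178]
8 11 [(7.7, np.float64(0.0), np.float
[... 271 characters left out ...]
t64(-8.1)), (np.int64(29), np.float64(-8.1))]
25 [(np.int64(30), np.float64(-7.8)), (np.int64(28), np.float64(-8.5))]
35 [(np.int64(30), np.float64(-8.1)), (np.int64(28), np.float64(-7.8))]
45 [(np.int64(29), np.float64(-7.4)), (np.int64(29), np.float64(-7.0))]
55 [(np.int64(28), np.float64(-8.8)), (np.int64(29), np.float64(-6.5))]
65 [(np.int64(28), np.float64(-8.4)), (np.int64(28), np.float64(-7.8))]
75 [(np.int64(29), np.float64(-7.3)), (np.int64(31), np.float64(-8.9))]
85 [(np.int64(30), np.float64(-7.0)), (np.int64(29), np.float64(-6.6))]
95 [(np.int64(29), np.float64(-3.5)), (np.int64(27), np.float64(-5.3))]
105 [(np.int64(3), np.float64(0.1)), (np.int64(5), np.float64(-4.2))]
w of top
```

Before leaving, I'll check the press depth more robustly against the released picture, using the area of the blue strips.

```bash
cat > bl.py <<'E'
from h import *
exec(open("pc.py").read().split("print(")[0].replace("import sys",""))
import sys
for k in sys.argv[1:]:
    im=cv2.imread(f"pics/side{k}.png").astype(float);b=np.clip((im[...,0]-im[...,1])/70.,0,1.2);o=[]
    for y in(-.0465,.0465):
        c=px(.088,y);m=px(.07,y);x0=int(round(c[0]));r=int(round(m[1]))
        A=b[r-16:r,x0-6:x0+7];n=b[r-1:r+3,x0-6:x0+7].sum(1).mean();o.append(round(A.sum()/n,2))
    print(k,o,"mm",np.round(np.array(o)/.389,1))
E
python3 bl.py 4 5 6 7 8 9 10 11 12
```

```text
4 [np.float64(7.0), np.float64(6.86)] mm [18.  17.6]
5 [np.float64(6.36), np.float64(5.9)] mm [16.3 15.2]
6 [np.float64(6.53), np.float64(6.78)] mm [16.8 17.4]
7 [np.float64(6.5), np.float64(6.67)] mm [16.7 17.1]
8 [np.float64(7.24), np.float64(7.47)] mm [18.6 19.2]
9 [np.float64(6.32), np.float64(6.36)] mm [16.2 16.3]
10 [np.float64(6.26), np.float64(6.06)] mm [16.1 15.6]
11 [np.float64(6.59), np.float64(6.6)] mm [16.9 17. ]
12 [np.float64(6.62), np.float64(6.62)] mm [17. 17.]
```

```bash
cat > ed.py <<'E'
from h import *
exec(open("pc.py").read().split("print(")[0].replace("import sys",""))
import sys
P=lambda x,y,z:proj("side",B(x,y,z))[0]
im=cv2.imread("pics/side%s.png"%sys.argv[1]).astype(float)
for nm,x,z,ys in(("post top",0,.094,(-.056,.056)),("glass top",-.003,.1,(-.04,-.03,.03,.04))):
    for y in ys:
        c=P(x,y,z);d=(P(x,y,z+.01)-c)  # 10 mm upslope
        t=np.arange(-1.2,1.21,.2);pts=np.array([c+k*d for k in t],np.float32)
        v=np.array([cv2.getRectSubPix(im.astype(np.float32),(3,1),tuple(map(float,p))).mean((0,1)) for p in pts])
        print(nm,y,c.round(1));print("  zb",(z*1000+10*t).round(0).astype(int).tolist());print("  G-R",(v[:,1]-v[:,2]).round(0).astype(int).tolist(),"\n  G",v[:,1].round(0).astype(int).tolist())
E
python3 ed.py 12
python3 - <<'E'
import cv2
a=cv2.imread("pics/side12.png")[170:290,250:370];cv2.imwrite("pics/crop4.png",cv2.resize(a,(600,600),interpolation=cv2.INTER_NEAREST))
E
```

```text
post top -0.056 [282.9 224.4]
  zb [82, 84, 86, 88, 90, 92, 94, 96, 98, 100, 102, 104, 106]
  G-R [52, 52, 52, 54, 55, 46, 27, 10, 1, 1, 0, 0, 0] 
  G [108, 108, 108, 109, 110, 117, 131, 145, 152, 151, 151, 152, 151]
post top 0.056 [325.7 219.8]
  zb [82, 84, 86, 88, 90, 92, 94, 96, 98, 100, 102, 104, 106]
  G-R [50, 50, 51, 51, 52, 44, 28, 12, 4, 1, 1, 1, 1] 
  G [105, 105, 106, 106, 107, 116, 130, 146, 151, 153, 153, 153, 152]
glass top -0.04 [289.  221.3]
  zb [88, 90, 92, 94, 96, 98, 100, 102, 104, 106, 108, 110, 112]
  G-R [34, 36, 37, 36, 34, 30, 17, 6, -1, -2, -1, -1, 0] 
  G [111, 120, 125, 127, 125, 120, 115, 128, 149, 167, 166, 164, 161]
glass top -0.03 [292.8 220.9]
  zb [88, 90, 92, 94, 96, 98, 100, 102, 104, 106, 108, 110, 112]
  G-R [37, 36, 35, 34, 34, 28, 14, -2, -5, -4, -4, -4, -2] 
  G [136, 133, 130, 129, 128, 128, 129, 148, 169, 182, 186, 185, 175]
glass top 0.03 [315.8 218.4]
  zb [88, 90, 92, 94, 96, 98, 100, 102, 104, 106, 108, 110, 112]
  G-R [37, 36, 35, 35, 34, 27, 16, 6, 1, 1, 1, 1, 1] 
  G [135, 132, 130, 129, 129, 133, 138, 143, 145, 143, 139, 136, 133]
glass top 0.04 [319.6 218. ]
  zb [88, 90, 92, 94, 96, 98, 100, 102, 104, 106, 108, 110, 112]
  G-R [36, 37, 36, 35, 34, 29, 14, 4, 1, 1, 1, 1, 1] 
  G [130, 129, 127, 128, 129, 132, 141, 150, 153, 154, 153, 152, 152]
```

View pics/crop4.png

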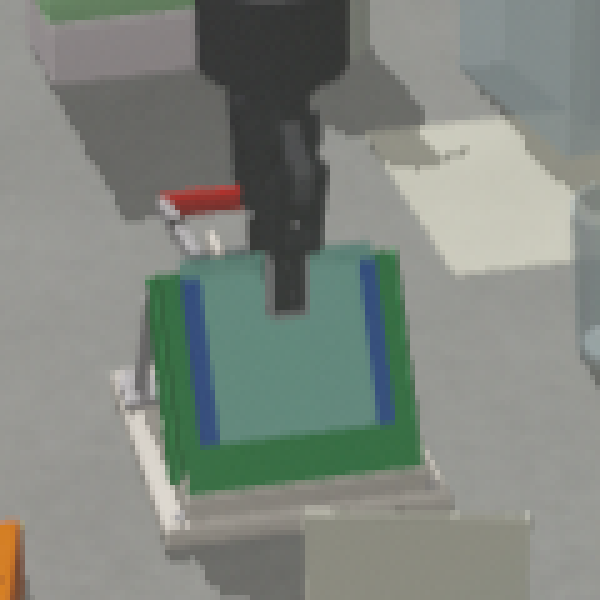

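The cassette leans centred on the stand: strips at crop (200,360) and (380,340), bottom edge behind the green lip at row 440. The gripper is clear above the top. Next I check edge heights in the pressed pictures.

```bash
cat > ed2.py <<'E'
from h import *
exec(open("pc.py").read().split("print(")[0].replace("import sys",""))
import sys
P=lambda x,y,z:proj("side",B(x,y,z))[0]
def edge(im,x,y,z):
    c=P(x,y,z);d=(P(x,y,z+.01)-c)/10;t=np.arange(-10,10.01,.1)
    v=np.array([cv2.getRectSubPix(im,(3,1),tuple(map(float,c+k*d))).mean((0,1)) for k in t]);g=v[:,1]-v[:,2]
    h=(g[:30].mean()+g[-30:].mean())/2;return z*1000+t[np.argmax(g<h)]
for k in sys.argv[1:]:
    im=cv2.imread(f"pics/side{k}.png").astype(np.float32)
    p=[edge(im,0,y,.094) for y in(-.057,-.055,.055,.057)];g=[edge(im,-.003,y,.1) for y in np.r_[-.046:-.0259:.002,.026:.0461:.002]]
    print(k,"post",np.round(p,1),"glass L %.2f R %.2f"%(np.median(g[:11]),np.median(g[11:])),"foot~%.2f"%(100-np.median(g)+np.median(p)-94))
E
python3 ed2.py 4 5 6 7 8 9 10 11 12
```

```text
4 post [94.1 94.  94.5 94.1] glass L 100.20 R 99.60 foot~0.25
5 post [94.2 94.  94.9 94.1] glass L 98.00 R 97.10 foot~2.90
6 post [94.1 94.  94.8 94.1] glass L 98.90 R 98.00 foot~1.80
7 post [94.1 93.9 94.7 94.1] glass L 99.10 R 98.40 foot~1.70
8 post [94.2 94.  94.5 94.1] glass L 101.40 R 101.00 foot~-0.90
9 post [94.1 94.  94.8 94.2] glass L 98.80 R 97.90 foot~2.15
10 post [94.2 94.  94.7 94.1] glass L 98.30 R 97.50 foot~2.50
11 post [94.1 94.  94.5 94.1] glass L 100.00 R 99.50 foot~0.40
12 post [94.2 94.  94.7 94.1] glass L 100.00 R 99.40 foot~0.40
```

This check is consistent: the foot was down 2.1–2.5 mm in the flat pressed state (pictures 9 and 10), and the cassette now rests near 0.3 mm, flat. On to the lever: rise and go above the red bar.

```bash
python3 -m handwheel '[[[0,0,-2],0],[[0,0,-5],0],[[0,0,-8],0],[[0,0,-10],0],[[0,2,-10],0],[[0,5,-10],0],[[0,8,-10],0],[[0,11,-9.5],0],[[0,14,-8],0],[[0,15.5,-7],0]]' 0.5 30 >/dev/null;python3 -m handwheel '[[[0,0.8,0.5],0],[[0,1,1],0],[[0,1,1],0]]'; python3 st.py .5244 .2424 .15 -7.8;  python3 tilt.py 13 | sed -n '7,11p'
python3 - <<'E'
from h import *
im,d=read_camera("top");save("top13",im)
hsv=cv2.cvtColor(im,cv2.COLOR_RGB2HSV);W=cloud("top",d);m=((hsv[...,0]<8)|(hsv[...,0]>172))&(hsv[...,1]>140);m[:205]=0;m[280:]=0;m[:,:180]=0;m[:,300:]=0
q=W[m];w=np.array([.9907,.1357]);i=np.array([-.1357,.9907]);print(len(q),(q[:,:2]@w).min() if len(q) else 0,(q[:,:2]@w).max() if len(q) else 0)
a=cv2.imread("pics/side13.png")[150:270,240:360];b=im[190:290,150:270,::-1]
cv2.imwrite("pics/crop5.png",np.hstack([cv2.resize(a,(400,400)),cv2.resize(b,(400,400))]))
E
```

```text
t: 20.12
position: [0.5259, 0.2365, 0.1579]
eef_rot: [0.212, -3.133, 0.001]
contact_force: [-0.4, 0.3, -0.0]
opening: 0.497
pos [0.5259 0.2365 0.1579] F [-0.4  0.3 -0. ] open 0.497 tilt -7.76
cm [0.07 0.6  0.79] turn -0.001 t 20.12
65 [(np.int64(28), np.float64(-7.8)), (np.int64(28), np.float64(-8.5))]
75 [(np.int64(29), np.float64(-9.0)), (np.int64(28), np.float64(-7.9))]
85 [(np.int64(32), np.float64(-8.3)), (np.int64(27), np.float64(-7.9))]
95 [(np.int64(28), np.float64(-4.7)), (np.int64(27), np.float64(-4.4))]
105 [(np.int64(3), np.float64(-2.7)), (np.int64(4), np.float64(-1.7))]
66 0.5224790509896918 0.5539594101072212
```

View pics/crop5.png

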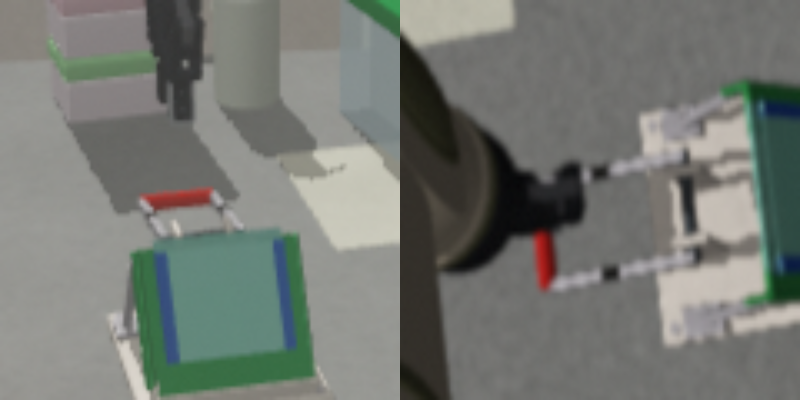

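The cassette still leans flat, and the fingers are centred over the red bar (left crop, fingers (183,115), bar (178,198)). I'll descend and pinch it.

```bash
python3 -m handwheel '[[[0,0.4,2],0],[[0,0.6,4.5],0],[[0,0.6,7],0],[[0,0.6,9],0],[[0,0.6,10],0],[[0,0.6,10],0],[[0,0.6,10],0]]'|grep -v eef; python3 -m handwheel '[[[0,0,0],0],[[0,0,0],0],[[0,0,0],0],[[0,0,0],0],[[0,0,0],0],[[0,0,0],0]]' 1 30; python3 st.py .5244 .2424 .058 -7.8
```

```text
t: 20.8
position: [0.5258, 0.2422, 0.059]
contact_force: [0.4, -0.5, 1.3]
opening: 0.497
t: 21.3
position: [0.5261, 0.2429, 0.0593]
eef_rot: [-0.211, 3.133, 0.0]
contact_force: [1.9, -2.8, 5.0]
opening: 0.149
pos [0.5261 0.2429 0.0593] F [ 1.9 -2.8  5. ] open 0.149 tilt -7.72
cm [ 0.18 -0.02  0.13] turn -0.001 t 21.3
```

Bar pinched; the measured radius from the hinge is 0.110 m, as specified. Swing the first part of the arc.

```bash
python3 -m handwheel '[[[0,0.11,-1.22],0],[[0,0.09,-2.37],0],[[0,-0.05,-3.52],0],[[0,-0.31,-4.64],0],[[0,-0.68,-5.73],0],[[0,-0.68,-5.73],0]]'
cat > lv.py <<'E'
from h import *
o=get_obs();p=np.array(o["position"]);F=np.array(o["contact_force"]);i=np.array([-.1357,.9907]);s=p[:2]@i-.0607;z=p[2]+.019-.0943
f=np.arctan2(z,s);fs,fz=F[:2]@i,F[2]
print("phi %.1f r %.1f mm lever %.3f"%(np.degrees(f),1e3*np.hypot(s,z),np.radians(150)-f),"F radial %.1f tangential(closing) %.1f"%(fs*np.cos(f)+fz*np.sin(f),-fs*np.sin(f)+fz*np.cos(f)),"w",(p[:2]@[.9907,.1357]).round(4),"open",round(o["opening"],3),"t",round(o["t"],2))
E
python3 lv.py
```

```text
t: 21.8
position: [0.5269, 0.2372, 0.1185]
eef_rot: [-0.212, 3.132, 0.004]
contact_force: [1.5, 2.8, 4.7]
opening: 0.152
phi 22.8 r 111.5 mm lever 2.220 F radial 4.1 tangential(closing) 3.3 w 0.5542 open 0.152 t 21.8
```

```bash
python3 -m handwheel '[[[0,-0.49,-1.04],0],[[0,-1.08,-2.03],0],[[0,-1.77,-2.95],0],[[0,-2.56,-3.79],0],[[0,-3.43,-4.55],0],[[0,-4.37,-5.21],0],[[0,-5.38,-5.77],0],[[0,-6.44,-6.22],0],[[0,-7.54,-6.55],0],[[0,-7.54,-6.55],0]]' >/dev/null; python3 lv.py; python3 tilt.py 14|sed -n '7,11p'
python3 - <<'E'
import cv2
a=cv2.imread("pics/side14.png")[130:290,230:390];cv2.imwrite("pics/crop6.png",cv2.resize(a,(480,480)))
E
```

```text
phi 74.3 r 115.5 mm lever 1.322 F radial 44.5 tangential(closing) 1.3 w 0.555 open 0.151 t 22.63
65 [(np.int64(29), np.float64(-7.5)), (np.int64(29), np.float64(-7.4))]
75 [(np.int64(28), np.float64(-7.9)), (np.int64(30), np.float64(-7.5))]
85 [(np.int64(30), np.float64(-8.2)), (np.int64(27), np.float64(-8.2))]
95 [(np.int64(27), np.float64(-4.1)), (np.int64(27), np.float64(-4.2))]
105 [(np.int64(3), np.float64(-2.4)), (np.int64(4), np.float64(-5.5))]
```

View pics/crop6.png

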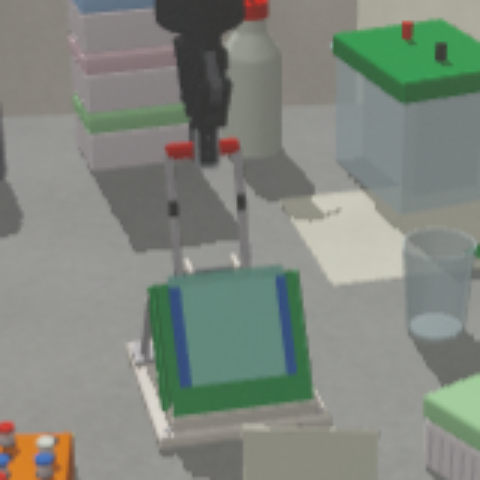

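The lever swings up with the fingers on the bar at crop (205,150), and the cassette is still leaning. The radial force is too high, since my arc centre is about 5–6 mm too low. I'll relieve it and correct the centre.

```bash
python3 -m handwheel '[[[0,0.2,-0.3],0],[[0,0.3,-0.5],0],[[0,0.3,-0.5],0],[[0,0.3,-0.5],0]]' >/dev/null; python3 lv.py;sed -i 's/-.0607;z=p\[2\]+.019-.0943/-.0613;z=p[2]-.0809/' lv.py; python3 lv.py
```

```text
phi 74.6 r 116.0 mm lever 1.315 F radial 1.8 tangential(closing) -2.6 w 0.5546 open 0.15 t 23.02
phi 74.2 r 110.5 mm lever 1.323 F radial 1.9 tangential(closing) -2.6 w 0.5546 open 0.15 t 23.02
```

```bash
python3 -m handwheel '[[[0,-0.5,-0.12],0],[[0,-1.09,-0.25],0],[[0,-2.24,-0.39],0],[[0,-3.39,-0.41],0],[[0,-4.55,-0.31],0],[[0,-5.1,-0.21],0],[[0,-5.68,-0.09],0],[[0,-5.68,-0.09],0],[[0,-5.68,-0.09],0]]' >/dev/null; python3 lv.py
```

```text
phi 104.4 r 110.8 mm lever 0.797 F radial 5.1 tangential(closing) -2.0 w 0.5544 open 0.149 t 23.77
```

```bash
python3 -m handwheel '[[[0,-0.55,0.13],0],[[0,-1.11,0.31],0],[[0,-1.65,0.52],0],[[0,-2.18,0.76],0],[[0,-2.7,1.02],0],[[0,-3.2,1.31],0],[[0,-3.7,1.63],0],[[0,-4.16,1.98],0],[[0,-4.16,1.98],0],[[0,-4.16,1.98],0]]' >/dev/null; python3 lv.py; python3 tilt.py 15|sed -n '7,11p';python3 - <<'E'
import cv2
a=cv2.imread("pics/side15.png")[130:290,230:390];cv2.imwrite("pics/crop7.png",cv2.resize(a,(480,480)))
E
```

```text
phi 128.5 r 110.7 mm lever 0.375 F radial -2.3 tangential(closing) 0.3 w 0.5539 open 0.146 t 24.6
65 [(np.int64(29), np.float64(-7.7)), (np.int64(29), np.float64(-6.5))]
75 [(np.int64(29), np.float64(-8.3)), (np.int64(32), np.float64(-7.8))]
85 [(np.int64(30), np.float64(-8.5)), (np.int64(27), np.float64(-8.3))]
95 [(np.int64(27), np.float64(-2.5)), (np.int64(29), np.float64(-4.7))]
105 [(np.int64(5), np.float64(-1.5)), (np.int64(5), np.float64(-3.2))]
```

View pics/crop7.png

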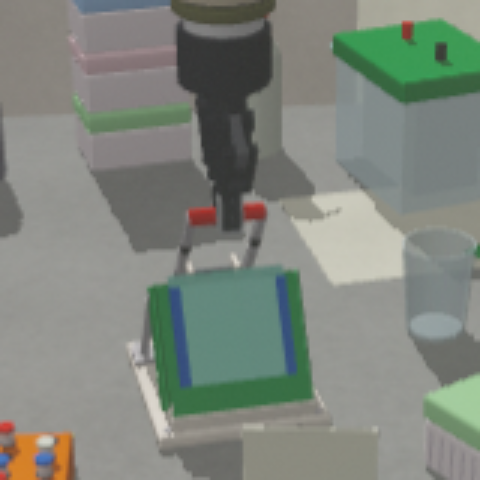

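The lever is over the top at about 0.37 rad, with the bar at crop (228,213); the cassette is undisturbed. Closing slowly.

```bash
python3 -m handwheel '[[[0,-0.3,0.25],0],[[0,-0.6,0.51],0],[[0,-0.87,0.77],0],[[0,-1.12,1.02],0],[[0,-1.36,1.28],0],[[0,-1.59,1.55],0],[[0,-1.8,1.8],0],[[0,-1.99,2.05],0],[[0,-1.99,2.05],0]]' >/dev/null; python3 lv.py;  python3 -m handwheel '[[[0,-0.07,0.09],0],[[0,-0.12,0.17],0],[[0,-0.17,0.25],0],[[0,-0.17,0.25],0]]' >/dev/null; python3 lv.py
```

```text
phi 143.1 r 110.1 mm lever 0.120 F radial -4.1 tangential(closing) -1.0 w 0.5538 open 0.149 t 25.4
phi 144.4 r 110.0 mm lever 0.097 F radial -2.9 tangential(closing) -4.6 w 0.5539 open 0.149 t 25.73
```

```bash
for k in 1; do python3 -m handwheel '[[[0,-0.05,0.08],0],[[0,-0.1,0.16],0],[[0,-0.1,0.16],0]]' >/dev/null; python3 lv.py; python3 -m handwheel '[[[0,-0.05,0.08],0],[[0,-0.1,0.16],0],[[0,-0.1,0.16],0]]' >/dev/null; python3 lv.py; python3 -m handwheel '[[[0,-0.05,0.08],0],[[0,-0.1,0.16],0],[[0,-0.1,0.16],0]]' >/dev/null; python3 lv.py; done
```

```text
phi 145.4 r 109.9 mm lever 0.080 F radial -1.6 tangential(closing) -4.5 w 0.5539 open 0.148 t 25.98
phi 146.4 r 109.9 mm lever 0.063 F radial -1.9 tangential(closing) -4.5 w 0.5539 open 0.147 t 26.23
phi 147.4 r 109.8 mm lever 0.045 F radial -1.8 tangential(closing) -5.7 w 0.5539 open 0.145 t 26.48
```

```bash
for k in 1; do python3 -m handwheel '[[[0,-0.05,0.08],0],[[0,-0.1,0.16],0],[[0,-0.1,0.16],0]]' >/dev/null; python3 lv.py; python3 -m handwheel '[[[0,-0.05,0.09],0],[[0,-0.09,0.17],0],[[0,-0.09,0.17],0]]' >/dev/null; python3 lv.py; python3 -m handwheel '[[[0,-0.04,0.08],0],[[0,-0.04,0.08],0]]' >/dev/null; python3 lv.py; done
```

```text
phi 148.4 r 109.9 mm lever 0.028 F radial -1.2 tangential(closing) -4.4 w 0.5539 open 0.144 t 26.73
phi 149.2 r 109.9 mm lever 0.013 F radial -1.2 tangential(closing) -8.4 w 0.5539 open 0.147 t 26.98
phi 149.7 r 109.8 mm lever 0.005 F radial -1.8 tangential(closing) -6.7 w 0.5539 open 0.148 t 27.15
```

```bash
for k in 1; do python3 -m handwheel '[[[0,-0.04,0.08],0],[[0,-0.04,0.08],0]]' >/dev/null; python3 lv.py; python3 -m handwheel '[[[0,-0.04,0.08],0],[[0,-0.04,0.08],0]]' >/dev/null; python3 lv.py; python3 -m handwheel '[[[0,-0.04,0.08],0],[[0,-0.04,0.08],0]]' >/dev/null; python3 lv.py; done; python3 tilt.py 16|sed -n '3,11p'; python3 ed2.py 16
```

```text
phi 150.2 r 109.8 mm lever -0.003 F radial -0.8 tangential(closing) -9.5 w 0.5539 open 0.145 t 27.32
phi 150.6 r 109.8 mm lever -0.010 F radial 0.3 tangential(closing) -10.1 w 0.5539 open 0.152 t 27.48
phi 151.0 r 109.8 mm lever -0.017 F radial 0.8 tangential(closing) -11.3 w 0.554 open 0.151 t 27.65
25 [(np.int64(29), np.float64(-8.5)), (np.int64(28), np.float64(-8.1))]
35 [(np.int64(28), np.float64(-8.3)), (np.int64(29), np.float64(-7.5))]
45 [(np.int64(29), np.float64(-8.0)), (np.int64(28), np.float64(-7.0))]
55 [(np.int64(30), np.float64(-8.5)), (np.int64(27), np.float64(-8.1))]
65 [(np.int64(30), np.float64(-7.2)), (np.int64(30), np.float64(-7.9))]
75 [(np.int64(28), np.float64(-7.9)), (np.int64(31), np.float64(-7.4))]
85 [(np.int64(26), np.float64(-6.8)), (np.int64(26), np.float64(-7.4))]
95 [(np.int64(30), np.float64(-4.4)), (np.int64(27), np.float64(-3.6))]
105 [(np.int64(12), np.float64(0.3)), (np.int64(0), None)]
16 post [94.1 94.  94.6 94.1] glass L 97.80 R 99.40 foot~1.70
```

```bash
for k in 1; do python3 -m handwheel '[[[0,-0.04,0.08],0],[[0,-0.04,0.08],0]]' >/dev/null; python3 lv.py; python3 -m handwheel '[[[0,-0.04,0.08],0],[[0,-0.04,0.08],0]]' >/dev/null; python3 lv.py; python3 -m handwheel '[[[0,-0.04,0.08],0],[[0,-0.04,0.08],0]]' >/dev/null; python3 lv.py; python3 -m handwheel '[[[0,-0.04,0.08],0],[[0,-0.04,0.08],0]]' >/dev/null; python3 lv.py; done
```

```text
phi 151.3 r 109.7 mm lever -0.022 F radial 0.9 tangential(closing) -14.7 w 0.554 open 0.149 t 27.87
phi 151.3 r 109.6 mm lever -0.023 F radial 4.7 tangential(closing) -23.3 w 0.5541 open 0.151 t 28.03
phi 151.4 r 109.6 mm lever -0.024 F radial 7.3 tangential(closing) -29.9 w 0.5541 open 0.15 t 28.2
phi 151.4 r 109.5 mm lever -0.025 F radial 9.5 tangential(closing) -38.6 w 0.5542 open 0.149 t 28.37
```

The stop is reached: stiff at phi 151.4, force rising with no motion. Relax the overdrive, open, and go straight up.

```bash
python3 -m handwheel '[[[0,0.06,-0.12],0],[[0,0.12,-0.24],0],[[0,0.12,-0.24],0]]' >/dev/null; python3 lv.py; python3 -m handwheel '[[[0,0,0],0],[[0,0,0],0],[[0,0,0],0],[[0,0,0],0],[[0,0,0],0]]' 0.6; python3 -m handwheel '[[[0,0,-0.8],0],[[0,0,-2],0],[[0,0,-4],0],[[0,0,-7],0],[[0,0,-10],0],[[0,0,-12],0],[[0,0,-12],0]]'; python3 tilt.py 17; python3 ed2.py 17
python3 - <<'E'
from h import *
im,d=read_camera("top");save("top17",im);q=None
W=cloud("side",np.load("side17.npy"));hsv=cv2.cvtColor(cv2.imread("pics/side17.png"),cv2.COLOR_BGR2HSV)
m=((hsv[...,0]<8)|(hsv[...,0]>172))&(hsv[...,1]>140);m[:170]=0;m[290:]=0;m[:,:260]=0;m[:,360:]=0
q=W[m];print("red",len(q),np.nanmedian(q,0),"s",np.nanmedian(q[:,:2]@[-.1357,.9907]))
a=cv2.imread("pics/side17.png")[170:290,250:370]
cv2.imwrite("pics/crop8.png",np.hstack([cv2.resize(a,(400,400)),cv2.resize(im[120:320,180:460,::-1],(400,400))]))
E
```

```text
phi 151.2 r 109.7 mm lever -0.022 F radial 0.9 tangential(closing) -15.1 w 0.554 open 0.147 t 28.62
t: 29.03
position: [0.5526, 0.0385, 0.132]
eef_rot: [0.212, -3.133, 0.001]
contact_force: [-0.5, -0.5, -0.9]
opening: 0.399
t: 29.62
position: [0.5549, 0.039, 0.2571]
eef_rot: [-0.211, 3.128, 0.001]
contact_force: [0.5, 0.4, 0.5]
opening: 0.399
5 [(np.int64(30), np.float64(-17.2)), (np.int64(29), np.float64(-15.0))]
15 [(np.int64(28), np.float64(-8.6)), (np.int64(29), np.float64(-6.9))]
25 [(np.int64(32), np.float64(-8.5)), (np.int64(27), np.float64(-7.6))]
35 [(np.int64(29), np.float64(-8.8)), (np.int64(30), np.float64(-7.6))]
45 [(np.int64(32), np.float64(-7.4)), (np.int64(27), np.float64(-7.4))]
55 [(np.int64(28), np.float64(-7.1)), (np.int64(30), np.float64(-8.2))]
65 [(np.int64(29), np.float64(-7.4)), (np.int64(28), np.float64(-7.1))]
75 [(np.int64(30), np.float64(-8.0)), (np.int64(29), np.float64(-8.8))]
85 [(np.int64(29), np.float64(-6.9)), (np.int64(27), np.float64(-6.5))]
95 [(np.int64(28), np.float64(-3.3)), (np.int64(26), np.float64(-5.1))]
105 [(np.int64(12), np.float64(-0.9)), (np.int64(0), None)]
w of top
17 post [94.2 94.  94.6 94.1] glass L 97.50 R 99.30 foot~2.00
red 110 [0.55049986 0.03554771 0.1533323 ] s -0.03992518800162008
```

View pics/crop8.png

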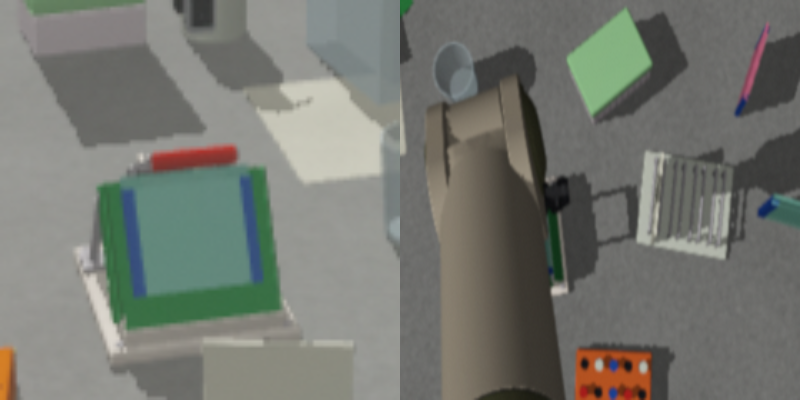

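The lever is closed, with the red bar at (195,158) in the left crop over the cassette top. The cassette is flat behind the lip, the gripper is well clear, and the white plate, tip box, beaker and tube rack are in place. Handing in.

```bash
python3 bl.py 12 17; python3 -c "
from cell import *
print(job_done())"
```

```text
12 [np.float64(6.62), np.float64(6.62)] mm [17. 17.]
17 [np.float64(5.59), np.float64(5.62)] mm [14.4 14.4]
the job is handed in; nothing more can be done
None
```

The cassette is leaning in the casting stand with its shorter glass facing outwards, and the clamp lever is closed on it. The job is handed in at about 30 s of the 59 s allowed.

**Cassette:** I took the smaller green cassette from the rack. I stood its bottom edge on the foot bar and leaned it flat against the back plate. While still holding it there I pressed it down, then let go. The last picture shows its outer face evenly about 7–8 mm from the back plate over the whole height.

**Press depth:** The top-edge check gave 2.1–2.5 mm while the cassette was flat and held. The blue-strip check disagreed, giving only about 1.2 mm below the released position. I trusted the top-edge check, because it is measured against the stand's own posts.

**Lever:** I swung it over until it was stiff on its stop, then let go. In the last picture the red bar lies where a closed lever should be. The foot bar is held down 2.0 mm by one check and 2.6 mm by the other.

**Things that went less smoothly:**
- The first attempt to lean the cassette in a closed grip reached about 18 N on the glass. I backed off and opened the fingers slightly to let it tilt.
- While I was closing the grip on it, the top came about 4.5 mm off the back plate. I pushed it flat again before the final press.
- My first lever arc was centred about 5–6 mm too low, which put about 44 N on the bar until I corrected it. That was at the fingers, but I have no separate reading for the gripper body.
- I pushed the lever to about 39 N against its stop before easing off.

The gripper ended clear, at z = 0.257 m with no contact force. In the last views the white plate, tip box, beaker and tube rack looked to be where they were; I judged that by eye only.

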